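# Load and start the egg cooker

## Task

Boil the brown eggs: take the clear lid off the egg cooker, lift every brown egg from the wooden rack and set it gently, blunt end up, in a free cup of the cooker's tray, one egg to a cup, gripping it lightly so that no shell cracks. When all are in, put the lid back squarely on the cooker, then push the red start plunger all the way down and let it spring back. Leave the white egg in its place in the rack and do not disturb the other things on the worktop.

Things in the scene. Friction and masses are not known exactly. Their poses are not given: they have to be found in the camera images.
- cooker_flange (a point): The egg cooker, fixed: a white round appliance 193 mm across with a control deck 86 mm wide, 40 mm high, reaching 177 mm from its axis along own -x. This point: on its vertical axis, 50 mm above the worktop, level with the flange on which the lid's rim rests. Over the flange stands a round grey tray, radius 81.5 mm, 60 mm above the worktop, with five raised egg cups 52 mm from the axis.
- pocket_1 (a point): Centre of an egg cup's rim, 80 mm above the worktop. Cup 50 mm across, inside a 60 degree funnel 43 mm wide at the rim, 20 mm deep. A seated egg has its pointed end 19.5 mm below this point, its centre 9 mm, girth 15.5 mm and top 37.5 mm above it. Eggs in neighbouring cups leave 17 mm between them: fingers closing along the line from the tray's centre to the cup have most room.
- pocket_2 (a point): Centre of an egg cup's rim, 80 mm above the worktop. Cup 50 mm across, inside a 60 degree funnel 43 mm wide at the rim, 20 mm deep. A seated egg has its pointed end 19.5 mm below this point, its centre 9 mm, girth 15.5 mm and top 37.5 mm above it. Eggs in neighbouring cups leave 17 mm between them: fingers closing along the line from the tray's centre to the cup have most room.
- pocket_3 (a point): Centre of an egg cup's rim, 80 mm above the worktop. Cup 50 mm across, inside a 60 degree funnel 43 mm wide at the rim, 20 mm deep. A seated egg has its pointed end 19.5 mm below this point, its centre 9 mm, girth 15.5 mm and top 37.5 mm above it. Eggs in neighbouring cups leave 17 mm between them: fingers closing along the line from the tray's centre to the cup have most room.
- pocket_4 (a point): Centre of an egg cup's rim, 80 mm above the worktop. Cup 50 mm across, inside a 60 degree funnel 43 mm wide at the rim, 20 mm deep. A seated egg has its pointed end 19.5 mm below this point, its centre 9 mm, girth 15.5 mm and top 37.5 mm above it. Eggs in neighbouring cups leave 17 mm between them: fingers closing along the line from the tray's centre to the cup have most room.
- pocket_5 (a point): Centre of an egg cup's rim, 80 mm above the worktop. Cup 50 mm across, inside a 60 degree funnel 43 mm wide at the rim, 20 mm deep. A seated egg has its pointed end 19.5 mm below this point, its centre 9 mm, girth 15.5 mm and top 37.5 mm above it. Eggs in neighbouring cups leave 17 mm between them: fingers closing along the line from the tray's centre to the cup have most room.
- egg_1_mid (a point): Centre of a loose brown egg, 57 mm long, about 60 g, standing pointed end down; own z runs to the blunt end. Its girth, 44 mm across, lies 6.5 mm above this centre. It cracks above 20 N of contact force in all (both fingers' squeeze added), above 10 N against the cooker, or dropped over 1 cm; a grip of 4 to 6 N per finger carries it. Three to five of the five are there; an absent one reads None.
- egg_2_mid (a point): Centre of a loose brown egg, 57 mm long, about 60 g, standing pointed end down; own z runs to the blunt end. Its girth, 44 mm across, lies 6.5 mm above this centre. It cracks above 20 N of contact force in all (both fingers' squeeze added), above 10 N against the cooker, or dropped over 1 cm; a grip of 4 to 6 N per finger carries it. Three to five of the five are there; an absent one reads None.
- egg_3_mid (a point): Centre of a loose brown egg, 57 mm long, about 60 g, standing pointed end down; own z runs to the blunt end. Its girth, 44 mm across, lies 6.5 mm above this centre. It cracks above 20 N of contact force in all (both fingers' squeeze added), above 10 N against the cooker, or dropped over 1 cm; a grip of 4 to 6 N per finger carries it. Three to five of the five are there; an absent one reads None.
- egg_4_mid (a point): Centre of a loose brown egg, 57 mm long, about 60 g, standing pointed end down; own z runs to the blunt end. Its girth, 44 mm across, lies 6.5 mm above this centre. It cracks above 20 N of contact force in all (both fingers' squeeze added), above 10 N against the cooker, or dropped over 1 cm; a grip of 4 to 6 N per finger carries it. Three to five of the five are there; an absent one reads None.
- egg_5_mid (a point): Centre of a loose brown egg, 57 mm long, about 60 g, standing pointed end down; own z runs to the blunt end. Its girth, 44 mm across, lies 6.5 mm above this centre. It cracks above 20 N of contact force in all (both fingers' squeeze added), above 10 N against the cooker, or dropped over 1 cm; a grip of 4 to 6 N per finger carries it. Three to five of the five are there; an absent one reads None.
- white_egg_mid (a point): Centre of the loose white egg, of the same size and strength as the brown ones; it stands in the rack and stays there.
- egg_rack: Oak egg rack, fixed along the worktop's front edge (own -x to the front), 108 x 222 x 32 mm, origin at the centre of its underside. Six funnel dimples, 12 mm deep, at own x = -28, 28 mm and y = -80, 0, 80 mm, hold the eggs in any order, egg centres 48 mm above the worktop. Along a row (own y) there are 36 mm between neighbouring eggs, across the rows only 12 mm.
- lid_knob (a point): Centre of the head of the lid's black knob, 32 mm across, 15 mm high, over a 20 mm neck; on the lid's axis, 110 mm above its rim plane (the knob's top: 118 mm). The lid: a loose clear dome 178 mm across, 88 mm high without the knob, open below, 0.11 to 0.23 kg, at first on the cooker. Seated eggs reach 67 mm above the flange, the closed lid has 85 mm inside.
- lid_rim (a point): Centre of the lid's lower rim plane, own z up. Closed, it coincides with the cooker's flange point. The skirt's inner radius is 84.5 mm; it goes 10 mm down round the tray of radius 81.5 mm. The worktop to the left and front left of the cooker (its own +y side) is clear to 0.3 m from its axis; over the back left corner a wall cupboard hangs 0.46 m above the worktop, so stay forward there.
- plunger_top (a point): Centre of the top of the red start plunger, a round button 36 mm across on the cooker's deck, 140 mm from the cooker's axis, its top 59.5 mm above the worktop when out. It is pushed straight down.
- start_plunger (a joint): Travel of the start plunger in m: 0 out, 0.012 all the way down. Sprung: about 3 N to start it, 9 N at the bottom; it springs back when let go.
- shaker_1: Glass salt shaker, 44 mm across, 90 mm high, at the back; bystander, origin at its foot.
- shaker_2: Glass pepper shaker, 44 mm across, 90 mm high, at the back; bystander, origin at its foot.
- glass_jar: Glass jar with a grey lid, 72 mm across, 112 mm high, at the back; bystander, origin at its foot.
- tumbler: Clear glass tumbler, 81 mm across, 91 mm high, at the back; bystander, origin at its foot.
There are look-alikes about, which are no part of the job. Leave any green look-alike of the part that bears egg_1_mid alone.

How it is judged (in metres and radians):
On the way, in this order (a step that is already met when the one before it is completed fails the run):
1. the lid is off and every brown egg stands in a cup of the cooker ((horizontal distance between egg_1_mid and pocket_1 below 0.008 m or horizontal distance between egg_1_mid and pocket_2 below 0.008 m or horizontal distance between egg_1_mid and pocket_3 below 0.008 m or horizontal distance between egg_1_mid and pocket_4 below 0.008 m or horizontal distance between egg_1_mid and pocket_5 below 0.008 m) and height (world z) of egg_1_mid between 0.083 and 0.094 m and angle between each of egg_1_mid, egg_2_mid, egg_3_mid, egg_4_mid, egg_5_mid's own z axis and vertical below 0.4 rad and (horizontal distance between egg_2_mid and pocket_1 below 0.008 m or horizontal distance between egg_2_mid and pocket_2 below 0.008 m or horizontal distance between egg_2_mid and pocket_3 below 0.008 m or horizontal distance between egg_2_mid and pocket_4 below 0.008 m or horizontal distance between egg_2_mid and pocket_5 below 0.008 m) and height (world z) of egg_2_mid between 0.083 and 0.094 m and (horizontal distance between egg_3_mid and pocket_1 below 0.008 m or horizontal distance between egg_3_mid and pocket_2 below 0.008 m or horizontal distance between egg_3_mid and pocket_3 below 0.008 m or horizontal distance between egg_3_mid and pocket_4 below 0.008 m or horizontal distance between egg_3_mid and pocket_5 below 0.008 m) and height (world z) of egg_3_mid between 0.083 and 0.094 m and (horizontal distance between egg_4_mid and pocket_1 below 0.008 m or horizontal distance between egg_4_mid and pocket_2 below 0.008 m or horizontal distance between egg_4_mid and pocket_3 below 0.008 m or horizontal distance between egg_4_mid and pocket_4 below 0.008 m or horizontal distance between egg_4_mid and pocket_5 below 0.008 m) and height (world z) of egg_4_mid between 0.083 and 0.094 m and (horizontal distance between egg_5_mid and pocket_1 below 0.008 m or horizontal distance between egg_5_mid and pocket_2 below 0.008 m or horizontal distance between egg_5_mid and pocket_3 below 0.008 m or horizontal distance between egg_5_mid and pocket_4 below 0.008 m or horizontal distance between egg_5_mid and pocket_5 below 0.008 m) and height (world z) of egg_5_mid between 0.083 and 0.094 m and horizontal distance between lid_rim and cooker_flange above 0.05 m), for 0.2 s.
2. the lid is back on, seated all round ((horizontal distance between egg_1_mid and pocket_1 below 0.008 m or horizontal distance between egg_1_mid and pocket_2 below 0.008 m or horizontal distance between egg_1_mid and pocket_3 below 0.008 m or horizontal distance between egg_1_mid and pocket_4 below 0.008 m or horizontal distance between egg_1_mid and pocket_5 below 0.008 m) and height (world z) of egg_1_mid between 0.083 and 0.094 m and angle between each of egg_1_mid, egg_2_mid, egg_3_mid, egg_4_mid, egg_5_mid's own z axis and vertical below 0.4 rad and (horizontal distance between egg_2_mid and pocket_1 below 0.008 m or horizontal distance between egg_2_mid and pocket_2 below 0.008 m or horizontal distance between egg_2_mid and pocket_3 below 0.008 m or horizontal distance between egg_2_mid and pocket_4 below 0.008 m or horizontal distance between egg_2_mid and pocket_5 below 0.008 m) and height (world z) of egg_2_mid between 0.083 and 0.094 m and (horizontal distance between egg_3_mid and pocket_1 below 0.008 m or horizontal distance between egg_3_mid and pocket_2 below 0.008 m or horizontal distance between egg_3_mid and pocket_3 below 0.008 m or horizontal distance between egg_3_mid and pocket_4 below 0.008 m or horizontal distance between egg_3_mid and pocket_5 below 0.008 m) and height (world z) of egg_3_mid between 0.083 and 0.094 m and (horizontal distance between egg_4_mid and pocket_1 below 0.008 m or horizontal distance between egg_4_mid and pocket_2 below 0.008 m or horizontal distance between egg_4_mid and pocket_3 below 0.008 m or horizontal distance between egg_4_mid and pocket_4 below 0.008 m or horizontal distance between egg_4_mid and pocket_5 below 0.008 m) and height (world z) of egg_4_mid between 0.083 and 0.094 m and (horizontal distance between egg_5_mid and pocket_1 below 0.008 m or horizontal distance between egg_5_mid and pocket_2 below 0.008 m or horizontal distance between egg_5_mid and pocket_3 below 0.008 m or horizontal distance between egg_5_mid and pocket_4 below 0.008 m or horizontal distance between egg_5_mid and pocket_5 below 0.008 m) and height (world z) of egg_5_mid between 0.083 and 0.094 m and horizontal distance between lid_rim and cooker_flange below 0.005 m and z of lid_rim in the frame of cooker_flange below 0.003 m and angle between lid_rim's own z axis and vertical below 0.04 rad), for 0.2 s.
3. the start plunger is pushed all the way down with the lid on (horizontal distance between lid_rim and cooker_flange below 0.005 m and z of lid_rim in the frame of cooker_flange below 0.003 m and angle between lid_rim's own z axis and vertical below 0.04 rad and value of joint start_plunger above 0.011 m), for 0.1 s.
At the end, for the whole second after the job is handed in: Every brown egg upright in a cup (within 8 mm of its centre, 5 mm of its depth, 0.4 rad); lid seated (5 mm off centre, 3 mm in height, level); plunger pushed at least 11 of 12 mm after that and out again; white egg where it stood (8 mm); all at rest (all of step 2 and distance of white_egg_mid from where it was at the start of the episode below 0.008 m and angle between white_egg_mid's own z axis and vertical below 0.3 rad and value of joint start_plunger below 0.002 m and linear speed of each of egg_1, egg_2, egg_3, egg_4, egg_5, lid below 0.02 m/s); the robot touches nothing.
It fails at once if an egg is dropped into the cooker: faster than 0.5 m/s in the last 30 mm above its seat ((horizontal distance between egg_1_mid and cooker_flange below 0.09 m and height (world z) of egg_1_mid below 0.119 m and linear speed of egg_1 above 0.5 m/s) or (horizontal distance between egg_2_mid and cooker_flange below 0.09 m and height (world z) of egg_2_mid below 0.119 m and linear speed of egg_2 above 0.5 m/s) or (horizontal distance between egg_3_mid and cooker_flange below 0.09 m and height (world z) of egg_3_mid below 0.119 m and linear speed of egg_3 above 0.5 m/s) or (horizontal distance between egg_4_mid and cooker_flange below 0.09 m and height (world z) of egg_4_mid below 0.119 m and linear speed of egg_4 above 0.5 m/s) or (horizontal distance between egg_5_mid and cooker_flange below 0.09 m and height (world z) of egg_5_mid below 0.119 m and linear speed of egg_5 above 0.5 m/s)).
It fails at once if an egg is pressed on the cooker with more than 10 N (contact force between any of egg_1, egg_2, egg_3, egg_4, egg_5 and egg_cooker above 10 N).
It fails at once if an egg is cracked: more than 20 N on it (contact force between any of egg_1, egg_2, egg_3, egg_4, egg_5, white_egg and anything else above 20 N).
It fails at once if another thing on the worktop is pushed more than 30 mm aside or knocked over (distance of any of shaker_1, shaker_2, glass_jar, tumbler from where it was at the start of the episode above 0.03 m or angle between any of shaker_1, shaker_2, glass_jar, tumbler's own z axis and vertical above 0.5 rad).
Of egg_1, egg_2, egg_3, egg_4, egg_5 only 3 to 5 are there at a start; the rules pass over those that are not, and their reading is None.
At some moment in a run one of lid may be knocked a few centimetres aside while the robot is not near it.
It also fails if it takes over 210 s, if anything falls off the work surface, if the arm or the gripper's body presses on something with over 40 N, if the wrist force passes 120 N, or if a joint passes its speed limit or range.

## Robot

A 6-joint arm with a two-finger parallel gripper is mounted at the origin on a cart in front of the work surface, level with it; the furniture and walls round the work are solid. World frame = base frame: x ahead of the robot, y to its left, z up, the work surface at z = 0. Lengths are in m, angles in degrees, forces in N, time in s.
With the tool pointing down it reaches from about 0.4 to 0.825 m from the base axis. Payload 7 kg.
Tool frame: the origin (TCP) lies on the centre line of the jaws, within the pads' length; the fingertips stand 11 mm ahead of it and the grasp point (between the pads) lies 8 mm behind it; z points along the fingers, y is the line along which they close (so a half turn about z gives the same grasp; the last joint's range is limited). The gripper opens to 88 mm and grips with 3 to 60 N. Pads are 19 mm wide; open, the fingers measure 130 mm over their backs; the gripper's body (78 mm by 193 mm) begins 47 mm behind the grasp point.
Start: joints at [-52.878, 20.546, 0.682, 0, -70.136, -16.507], TCP at [0.238, -0.632, 0.238] pointing down, gripper open.
Joint ranges: [-176.03, 176.03], [-82.01, 121.73], [-58.28, 71.71], [-173.87, 95.51], [-174.79, -0.11], [-173.66, 173.66]. Speed limits (degrees/s): [136.94, 136.94, 172.46, 180, 180, 180].

## Interface

Orientations are given as [roll, pitch, yaw] about the fixed x, y, z axes, in that order (R = Rz(yaw) Ry(pitch) Rx(roll)).
In Python, from plant import r, capture, camera_model, job gives the robot as it stands.
- The arm moves only by the tool drive_tool, never from a script. Its argument "increments" is a list that holds one entry, the list of rows, each a list of 5 numbers: the gripper's target within -1 to 1 (fully open at 1, half-way at 0, shut at -1), then the shift along the tool's x, y, z scaled (see below), then the turn about the tool's z scaled (see below). In form: [[[gripper, tx, ty, tz, roll], ...]]. A call has 1 to 5 rows; each row is the pose to reach, as a shift and turn from the pose commanded when the call began, along the tool's axes at that moment, turning the shorter way round; what a row does not reach only later rows make up. The controller multiplies each number of a shift by 120 mm and each number of a turn by 360 degrees. A row lasts 1/8 s, in which the tool goes at most 62.5 mm and 10.7 degrees, less where a joint would pass 70% of its speed; a pose out of reach is approached as far as the arm can. A call with a number of a shift or a turn outside -1 to 1 is refused whole. A call with a gripper value outside its range is refused whole. The fingers move at their own pace and stop on an object; "squeeze" is the grip in N (left out, the last holds). Time passes only in rows, so rows that repeat a pose let the fingers close. It gives the time, the measured TCP pose, the force, the opening and the grip force at its end, in the units of the state.
- r.get_state(): the state, without advancing time (a new reading comes with each control period).
- capture(name): name is "scene" or "top" or "wrist"; returns the picture (480x640x3 uint8, red, green, blue); there is no depth.
- camera_model(name): a dict with "camera_matrix" (3x3 intrinsics, pixels), "k1" (the pictures are not rectified: a ray, as slopes to the right and down, at radius r is drawn at 1 + k1 r^2 times it, then the intrinsics apply), "rvec" (rotation vector, rad) and "tvec" (3), from world to camera coordinates, as OpenCV has them. Camera axes: x right, y down, z forward; pixel columns grow to the right and rows downward; lengths in m; the calibration is good to about 2 mm. A picture is of the moment at which its call begins: read the wrist's pose just before it. camera_model takes no time and is no camera call; for the wrist camera it gives the pose at the moment of the call.
- job.close_job(): hands the job in; it is judged then, once.
The state is a dict: "time_s": time; "joints": joint angles; "qd": joint speeds; "joint_torque": joint torques, N m; "tcp_pos": TCP position; "eef_rot": TCP orientation; "contact_force": force on the tool from outside, world axes, zero at the start; "moment": the same for the moment, N m; "gripper_width": finger opening in m; "gripper_force": force on a finger pad.
Only numpy, scipy, OpenCV 4.12 (cv2) and the standard library are available. Lean on these libraries where they do the work, as an engineer would, in place of code of your own. Each camera call takes 0.05 s, during which the arm holds its last target. There are 200 camera calls.

## Working session

There is one attempt and no reset: what is moved stays moved. The work goes in short steps, Python scripts to look and compute and a tool call to move; the robot and the scene stay as the last step left them, time stands still between calls to the robot, and variables do not carry over. Pictures are saved under pics/ and viewed, at most 15 in all, crops included, and the job is handed in when it is done.

Besides the shell and the picture viewer there is one more tool, called after "Emit:" by a JSON object that holds its "name" and its "arguments", one argument or row to a line. drive_tool: Moves the arm, as the interface text tells. Its arguments: {"type":"object","properties":{"increments":{"type":"array"},"squeeze":{"type":"number"}},"required":["increments"]}

```bash
ls; mkdir -p pics; python3 - <<'E'
from plant import r,capture,camera_model
import cv2,numpy as np
print(r.get_state())
for n in("scene","top"):
    im=capture(n);cv2.imwrite(f"pics/{n}0.png",im[:,:,::-1]);m=camera_model(n);print(n,m)
    R=cv2.Rodrigues(np.array(m["rvec"]))[0];print(-R.T@np.array(m["tvec"]).ravel())
E
```

```text
pics
{'time_s': 0.0, 'joints': array([-5.28759925e+01,  2.05916348e+01,  6.33176298e-01, -1.87267557e-02,
       -7.01347951e+01, -1.65038109e+01]), 'qd': array([-0.02188314, -0.04165762,  0.06169653, -0.03846169,  0.04941058,
       -0.17874018]), 'joint_torque': array([-2.57476012e-05, -5.82713449e+01,  2.93054062e+01,  6.99748322e+00,
        6.92470014e-03, -2.23899474e-04]), 'tcp_pos': array([ 0.23748661, -0.63134387,  0.23662025]), 'eef_rot': array([ 1.79905587e+02, -9.61482095e-03, -1.59386173e+02]), 'contact_force': array([-0.62501352,  0.45242047,  0.23448584]), 'moment': array([ 0.00254133, -0.01620415,  0.00592456]), 'gripper_force': 0.0, 'gripper_width': 0.08741224070858375}
scene {'camera_matrix': array([[613.8634453 ,   0.        , 321.44087752],
       [  0.        , 613.8634453 , 238.06016081],
       [  0.        ,   0.        ,   1.        ]]), 'k1': 0.0051783512265740385, 'rvec': array([ 0.71687086, -2.54226914,  1.18826761]), 'tvec': array([0.50593215, 0.24559363, 1.3241714 ])}
[-0.03666182  0.99225119  1.0410605 ]
top {'camera_matrix': array([[549.62566844,   0.        , 315.33430093],
       [  0.        , 549.62566844, 236.9124065 ],
       [  0.        ,   0.        ,   1.        ]]), 'k1': -0.05897365181965104, 'rvec': array([ 2.2295992 , -2.17532047,  0.04497759]), 'tvec': array([0.05786028, 0.56826243, 1.24441018])}
[0.51768705 0.07354107 1.26547166]
```

View pics/scene0.png

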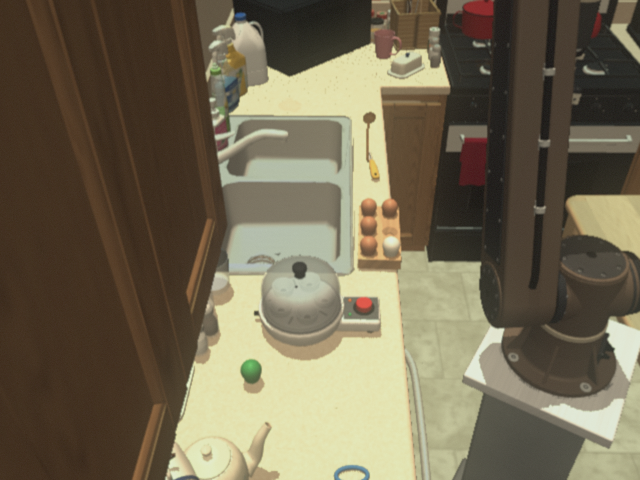

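View pics/top0.png

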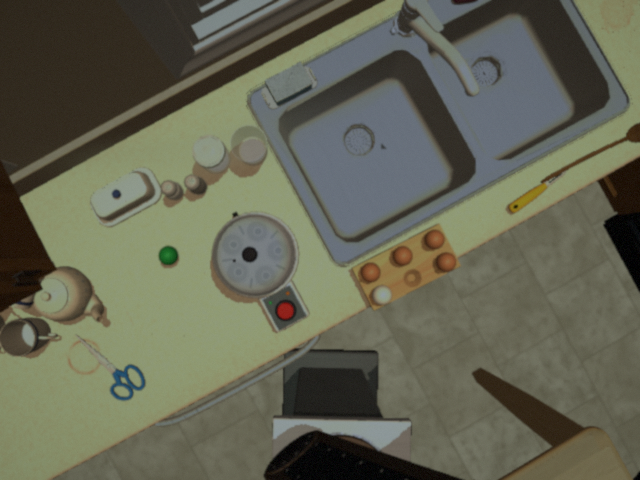

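The top view shows the cooker at (255,255), its knob at (250,255) and the plunger at (285,311). There are four brown eggs at (370,272), (402,256), (433,239) and (445,261), the white egg at (381,296), an empty dimple at (412,279), and the green look-alike at (168,256). The scene view agrees.

```bash
cat > h.py <<'E'
from plant import r,capture,camera_model
import cv2,numpy as np
def grab(n,name=None):
    m=camera_model(n);im=capture(n)
    if name: cv2.imwrite(f"pics/{name}.png",im[:,:,::-1])
    return im,m
def ray(m,px):
    K=m["camera_matrix"];R=cv2.Rodrigues(np.array(m["rvec"]))[0]
    u=np.atleast_2d(np.array(px,float)).reshape(-1,1,2)
    p=cv2.undistortPoints(u,K,np.array([m["k1"],0,0,0,0.])).reshape(-1,2)
    d=np.c_[p,np.ones(len(p))]@R
    return -R.T@np.array(m["tvec"]).ravel(),d
def onplane(m,px,z):
    c,d=ray(m,px);return c+d*((z-c[2])/d[:,2])[:,None]
def proj(m,P):
    return cv2.projectPoints(np.atleast_2d(np.array(P,float)).reshape(-1,1,3),m["rvec"],m["tvec"],m["camera_matrix"],np.array([m["k1"],0,0,0,0.]))[0].reshape(-1,2)
def tri(rs):
    A=np.zeros((3,3));b=np.zeros(3)
    for c,d in rs:
        d=d/np.linalg.norm(d);M=np.eye(3)-np.outer(d,d);A+=M;b+=M@c
    return np.linalg.solve(A,b)
def blobs(mask,amin=30,amax=1e5):
    mask=cv2.morphologyEx(mask.astype(np.uint8),cv2.MORPH_OPEN,np.ones((3,3)))
    n,l,s,c=cv2.connectedComponentsWithStats(mask)
    return [(c[i].round(1),s[i][4],s[i][2:4]) for i in range(1,n) if amin<s[i][4]<amax]
def hsv(im): return cv2.cvtColor(im,cv2.COLOR_RGB2HSV).astype(int)
def toolmove(target,yaw=None):
    """scaled shift/turn to the target TCP from the measured pose"""
    from scipy.spatial.transform import Rotation as Ro
    s=r.get_state();R=Ro.from_euler('xyz',s["eef_rot"],degrees=True).as_matrix()
    d=R.T@(np.array(target)-s["tcp_pos"])/.12
    t=None
    if yaw is not None:
        w=(yaw-s["eef_rot"][2]+90)%180-90;t=round(-w/360,4)
    print("move",d.round(3),t)
E
cat > a.py <<'E'
from h import *
for n in("top","scene"):
    im,m=grab(n);H=hsv(im)
    red=((H[...,0]<5)|(H[...,0]>175))&(H[...,1]>190)&(H[...,2]>120)
    br=(H[...,0]>=3)&(H[...,0]<14)&(H[...,1]>110)&(H[...,2]>80)
    for nm,k,z in(("red",red,.0595),("brown",br,.0545)):
        if n=="top": k[:,:200]=0;k[:200]=0;k[330:]=0
        else: k[:190]=0;k[320:]=0;k[:,:340]=0;k[:,410:]=0
        for c,a,s in blobs(k): print(n,nm,c,a,s,onplane(m,c,z).round(4))
    if n=="top":
        print("knob",onplane(m,[250,255],.16).round(4))
        print("white",onplane(m,[381,296],.0545).round(4),onplane(m,[412,279],.03).round(4))
        cv2.imwrite("pics/t2.png",cv2.resize(im[190:340,190:340,::-1],(600,600),interpolation=cv2.INTER_CUBIC))
    else: print("knob",onplane(m,[299,269],.16).round(4))
E
python3 a.py
```

```text
top red [285.  310.6] 169 [15 14] [[0.4019 0.1343 0.0595]]
top brown [434.6 238.9] 213 [17 17] [[ 0.5671 -0.1919  0.0545]]
top brown [402.5 255.4] 226 [17 18] [[ 0.5289 -0.1214  0.0545]]
top brown [446.5 261.5] 225 [17 18] [[ 0.5178 -0.2192  0.0545]]
top brown [370.2 272.2] 229 [18 18] [[ 0.4902 -0.0508  0.0545]]
knob [[0.5212 0.2025 0.16  ]]
white [[ 0.4385 -0.0757  0.0545]] [[ 0.4766 -0.1478  0.03  ]]
scene brown [389.9 205.7] 139 [14 14] [[ 0.5159 -0.2209  0.0545]]
scene brown [368.2 205.2] 116 [13 11] [[ 0.5669 -0.1931  0.0545]]
scene brown [368.2 222.5] 164 [15 15] [[ 0.531  -0.1271  0.0545]]
scene brown [368.2 242.5] 158 [15 15] [[ 0.4926 -0.0563  0.0545]]
scene brown [363.4 304. ] 204 [16 15] [[0.4003 0.1361 0.0545]]
knob [[0.52  0.208 0.16 ]]
```

View pics/t2.png

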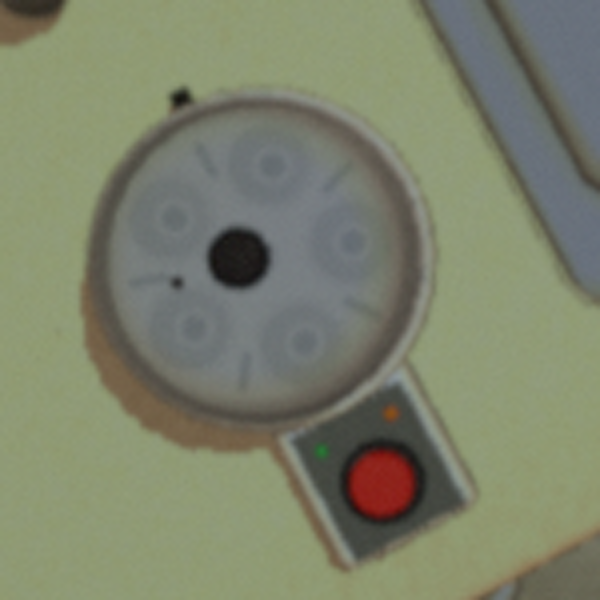

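The crop (4x) shows the cup funnels through the lid at about (272,165), (352,242), (305,342), (194,328) and (175,218).

```bash
cat > b.py <<'E'
from h import *
m=camera_model("top")
c=np.array([[272,165],[352,242],[305,342],[194,328],[175,218]])/4+190-.4
P=onplane(m,c,.064);print(P.round(4));C=P.mean(0);print("axis",C.round(4),np.linalg.norm(P-C,axis=1).round(4))
print("ang",np.degrees(np.arctan2(*(P-C)[:,1::-1].T)).round(1))
pl=np.array([.4019,.1343]);v=C[:2]-pl;print(np.linalg.norm(v),np.degrees(np.arctan2(v[1],v[0])))
print("green",onplane(m,[168,256],.03).round(3), "others",onplane(m,[[171,189],[195,184],[210,153],[249,150]],.09).round(3))
toolmove([.47,-.13,.36],28.5)
E
python3 b.py
```

```text
[[0.5748 0.1986 0.064 ]
 [0.5337 0.1537 0.064 ]
 [0.4785 0.1779 0.064 ]
 [0.4846 0.2387 0.064 ]
 [0.5444 0.2509 0.064 ]]
axis [0.5232 0.204  0.064 ] [0.0518 0.0514 0.0517 0.0519 0.0515]
ang [  -5.9  -78.2 -149.7  138.    65.7]
0.13988482792709345 29.86437861932946
green [[0.515 0.403 0.03 ]] others [[0.659 0.386 0.09 ]
 [0.671 0.334 0.09 ]
 [0.739 0.304 0.09 ]
 [0.748 0.22  0.09 ]]
move [-3.284  3.231 -1.022] -0.0219
```

Emit:
{"name": "drive_tool", "arguments": {
  "increments": [
    [[1, -0.8, 0.8, -0.5, 0], [1, -0.8, 0.8, -0.5, 0], [1, -0.8, 0.8, -0.5, 0]]
  ]
}}

```text
time_s: 0.57
tcp_pos: [0.2948, -0.5064, 0.2996]
eef_rot: [-179.9, 0.1, -159.3]
contact_force: [1.0, -1.4, 0.7]
gripper_width: 0.0879
gripper_force: 0.0
```

Emit:
{"name": "drive_tool", "arguments": {
  "increments": [
    [[1, -0.8, 0.8, -0.5, 0], [1, -0.8, 0.8, -0.5, 0], [1, -0.8, 0.8, -0.5, 0]]
  ]
}}

```text
time_s: 0.95
tcp_pos: [0.3508, -0.3828, 0.3593]
eef_rot: [-179.9, 0.1, -159.3]
contact_force: [0.1, 0.9, -0.7]
gripper_width: 0.0878
gripper_force: 0.0
```

Emit:
{"name": "drive_tool", "arguments": {
  "increments": [
    [[1, -0.8, 0.8, 0, 0], [1, -0.8, 0.8, 0, 0], [1, -0.8, 0.8, 0, 0]]
  ]
}}

```text
time_s: 1.32
tcp_pos: [0.4068, -0.2582, 0.3575]
eef_rot: [180.0, 0.0, -159.2]
contact_force: [-0.1, -0.5, 0.2]
gripper_width: 0.0878
gripper_force: 0.0
```

Emit:
{"name": "drive_tool", "arguments": {
  "increments": [
    [[1, -0.88, 0.83, 0, -0.0219], [1, -0.88, 0.83, 0, -0.0219], [1, -0.88, 0.83, 0, -0.0219], [1, -0.88, 0.83, 0, -0.0219]]
  ]
}}

```text
time_s: 1.82
tcp_pos: [0.47, -0.1298, 0.357]
eef_rot: [180.0, -0.1, -151.4]
contact_force: [0.1, -0.8, -0.5]
gripper_width: 0.0875
gripper_force: 0.0
```

```bash
cat > c.py <<'E'
from h import *
im,m=grab("wrist","w1");H=hsv(im)
R=cv2.Rodrigues(np.array(m["rvec"]))[0];print("cam",(-R.T@np.array(m["tvec"]).ravel()).round(3))
br=(H[...,0]>=3)&(H[...,0]<14)&(H[...,1]>110)&(H[...,2]>80)
wh=(H[...,1]<50)&(H[...,2]>130)
for nm,k in(("brown",br),("white",wh)):
    for c,a,s in blobs(k,600): print(nm,c,a,s,onplane(m,c,.0545)[0].round(4))
E
python3 c.py
```

```text
cam [ 0.399 -0.168  0.505]
brown [230. 190.] 960 [37 36] [ 0.5188 -0.218   0.0545]
brown [299.6 236.3] 901 [35 36] [ 0.53   -0.1207  0.0545]
brown [232.7 236.8] 862 [35 33] [ 0.5691 -0.1913  0.0545]
brown [365.8 236.9] 865 [35 33] [ 0.4925 -0.0503  0.0545]
white [616.   16.3] 1776 [68 49] [0.1643 0.0551 0.0545]
white [547.6 133.7] 1035 [179  35] [0.2916 0.0667 0.0545]
white [234.1 290.4] 22020 [403  89] [ 0.6326 -0.16    0.0545]
white [274.2 389.8] 3620 [165  23] [ 0.7425 -0.0484  0.0545]
```

View pics/w1.png

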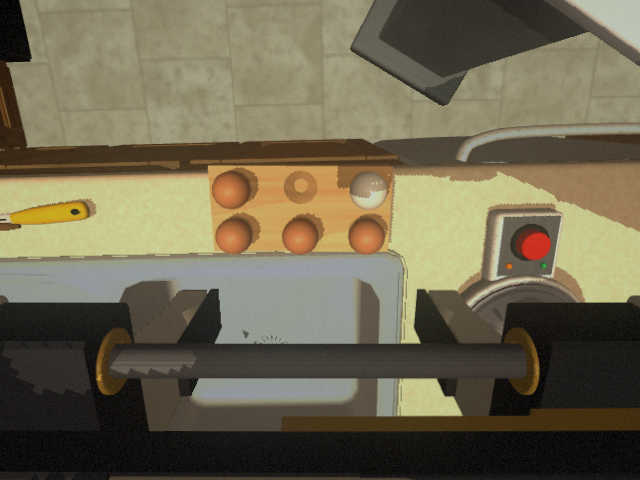

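The wrist view matches the top view to 2 mm: eggs at (230,190), (299,236), (233,237) and (366,237), the white egg at (368,190), and the plunger at (536,246). Next I move over the lid knob.

Emit:
{"name": "drive_tool", "arguments": {
  "increments": [
    [[1, -0.57, 0.746, 0, 0], [1, -0.57, 0.746, 0, 0], [1, -0.57, 0.746, 0, 0]]
  ]
}}

```text
time_s: 2.25
tcp_pos: [0.4872, -0.0181, 0.3573]
eef_rot: [180.0, -0.0, -151.4]
contact_force: [-0.1, -0.8, 0.3]
gripper_width: 0.0874
gripper_force: 0.0
```

Emit:
{"name": "drive_tool", "arguments": {
  "increments": [
    [[1, -0.57, 0.746, 0.3, 0], [1, -0.57, 0.746, 0.3, 0], [1, -0.57, 0.746, 0.3, 0]]
  ]
}}

```text
time_s: 2.62
tcp_pos: [0.5042, 0.0928, 0.3196]
eef_rot: [180.0, -0.2, -151.4]
contact_force: [-0.7, -0.2, 0.2]
gripper_width: 0.088
gripper_force: 0.0
```

Emit:
{"name": "drive_tool", "arguments": {
  "increments": [
    [[1, -0.57, 0.746, 0.5, 0], [1, -0.57, 0.746, 0.5, 0], [1, -0.57, 0.746, 0.5, 0], [1, -0.57, 0.746, 0.5, 0]]
  ]
}}

```text
time_s: 3.12
tcp_pos: [0.5222, 0.202, 0.2617]
eef_rot: [-180.0, -0.0, -151.5]
contact_force: [-0.3, 0.5, -0.8]
gripper_width: 0.0876
gripper_force: 0.0
```

```bash
cat > d.py <<'E'
from h import *
im,m=grab("wrist","w2");H=hsv(im)
print(r.get_state()["tcp_pos"],proj(m,[[.522,.2045,.1675],[.523,.204,.05]]).round(0))
for c,a,s in blobs(H[...,2]<45,300): print(c,a,s,onplane(m,c,.1675)[0].round(4))
E
python3 d.py
```

```text
[0.52231968 0.20188067 0.2622607 ] [[320. 248.]
 [318. 208.]]
[190.  331.1] 1804 [107  59] [0.6199 0.1535 0.1675]
[558.  353.8] 15083 [235 119] [0.5115 0.3933 0.1675]
[236.9 426.4] 45291 [640 177] [0.6797 0.2173 0.1675]
```

View pics/w2.png

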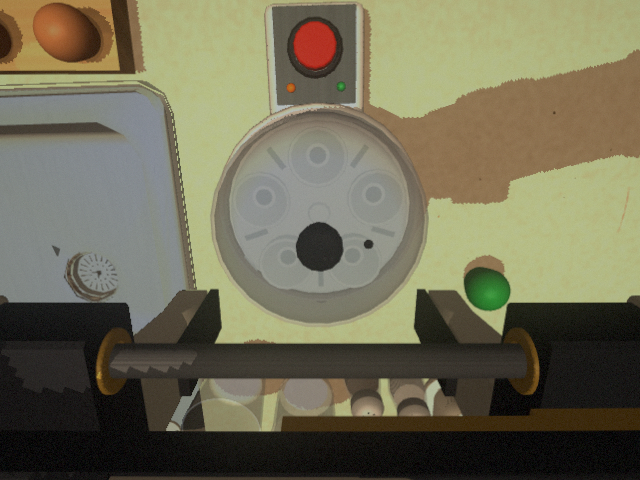

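The knob is at (319,247), within a pixel of the prediction. I descend and grip it.

Emit:
{"name": "drive_tool", "arguments": {
  "increments": [
    [[1, -0.008, 0.015, 0.45, 0], [1, -0.008, 0.015, 0.7, 0], [1, -0.008, 0.015, 0.897, 0], [1, -0.008, 0.015, 0.897, 0]]
  ]
}}

```text
time_s: 3.68
tcp_pos: [0.5214, 0.2036, 0.1536]
eef_rot: [-180.0, -0.1, -151.6]
contact_force: [0.5, -0.5, 1.0]
gripper_width: 0.0872
gripper_force: 0.0
```

Emit:
{"name": "drive_tool", "arguments": {
  "increments": [
    [[-1, 0, 0, 0, 0], [-1, 0, 0, 0, 0], [-1, 0, 0, 0, 0], [-1, 0, 0, 0, 0], [-1, 0, 0, 0, 0]]
  ],
  "squeeze": 20
}}

```text
time_s: 4.3
tcp_pos: [0.5217, 0.2057, 0.154]
eef_rot: [180.0, 0.0, -151.5]
contact_force: [-0.2, 0.2, 0.9]
gripper_width: 0.0433
gripper_force: 0.0
```

Emit:
{"name": "drive_tool", "arguments": {
  "increments": [
    [[-1, 0, 0, 0, 0], [-1, 0, 0, 0, 0], [-1, 0, 0, 0, 0], [-1, 0, 0, 0, 0]]
  ],
  "squeeze": 25
}}

```text
time_s: 4.8
tcp_pos: [0.5221, 0.2052, 0.1542]
eef_rot: [-180.0, 0.0, -151.5]
contact_force: [3.0, -4.2, 3.7]
gripper_width: 0.0313
gripper_force: 25.0
```

Emit:
{"name": "drive_tool", "arguments": {
  "increments": [
    [[-1, 0, 0, -0.1, 0], [-1, 0, 0, -0.2, 0], [-1, 0, 0, -0.35, 0], [-1, 0, 0, -0.55, 0], [-1, 0, 0, -0.55, 0]]
  ]
}}

```text
time_s: 5.42
tcp_pos: [0.5226, 0.2067, 0.2224]
eef_rot: [179.9, 0.3, -151.5]
contact_force: [-0.5, 0.2, -2.6]
gripper_width: 0.0315
gripper_force: 25.0
```

```bash
python3 -c "
from h import *
im,m=grab('wrist','w3');s=r.get_state();print(s['contact_force'],s['gripper_width'],s['gripper_force'])
im,m=grab('scene');a=np.vstack([im[200:360,220:400]]);cv2.imwrite('pics/s3.png',cv2.resize(a[:,:,::-1],(720,640))[:600])"
```

```text
[ 0.46679963  0.62274479 -1.93539747] 0.031186456585308428 24.999692738056183
```

View pics/s3.png

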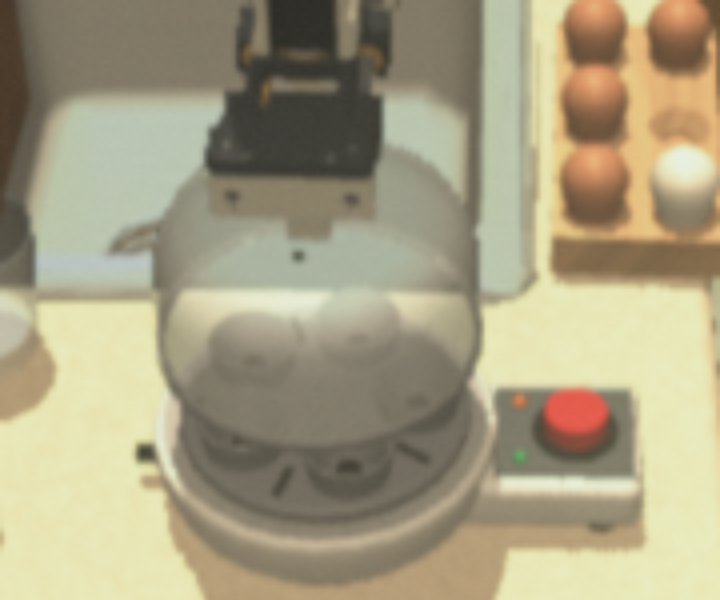

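The scene crop shows the lid lifted level and clear of the cooker. I park it at the front left.

Emit:
{"name": "drive_tool", "arguments": {
  "increments": [
    [[-1, 0.06, 0.36, 0, 0], [-1, 0.123, 0.71, 0, 0], [-1, 0.123, 0.71, 0, 0]]
  ]
}}

```text
time_s: 5.9
tcp_pos: [0.4663, 0.2749, 0.219]
eef_rot: [180.0, -0.1, -151.3]
contact_force: [0.2, -0.6, -1.4]
gripper_width: 0.0311
gripper_force: 25.0
```

Emit:
{"name": "drive_tool", "arguments": {
  "increments": [
    [[-1, 0.06, 0.36, 0, 0], [-1, 0.123, 0.71, 0, 0], [-1, 0.123, 0.71, 0, 0]]
  ]
}}

```text
time_s: 6.28
tcp_pos: [0.4132, 0.3424, 0.2191]
eef_rot: [-180.0, -0.1, -151.4]
contact_force: [0.1, 0.2, -1.6]
gripper_width: 0.0316
gripper_force: 25.0
```

Emit:
{"name": "drive_tool", "arguments": {
  "increments": [
    [[-1, 0.06, 0.36, 0.1, 0], [-1, 0.123, 0.71, 0.2, 0], [-1, 0.123, 0.71, 0.4, 0], [-1, 0.123, 0.71, 0.5, 0], [-1, 0.123, 0.71, 0.5, 0]]
  ]
}}

```text
time_s: 6.9
tcp_pos: [0.3612, 0.4078, 0.1589]
eef_rot: [-179.9, -0.1, -151.6]
contact_force: [0.9, -0.4, -1.1]
gripper_width: 0.0314
gripper_force: 25.0
```

Emit:
{"name": "drive_tool", "arguments": {
  "increments": [
    [[-1, 0, 0, 0.15, 0], [-1, 0, 0, 0.3, 0], [-1, 0, 0, 0.4, 0], [-1, 0, 0, 0.45, 0], [-1, 0, 0, 0.45, 0]]
  ]
}}

```text
time_s: 7.52
tcp_pos: [0.3611, 0.409, 0.106]
eef_rot: [-180.0, -0.0, -151.5]
contact_force: [-0.0, -0.5, -1.8]
gripper_width: 0.031
gripper_force: 25.0
```

Emit:
{"name": "drive_tool", "arguments": {
  "increments": [
    [[-1, 0, 0, 0.01, 0], [-1, 0, 0, 0.02, 0], [-1, 0, 0, 0.02, 0]]
  ]
}}

```text
time_s: 7.9
tcp_pos: [0.361, 0.4094, 0.1039]
eef_rot: [180.0, 0.0, -151.5]
contact_force: [-0.2, 1.3, -0.4]
gripper_width: 0.0313
gripper_force: 25.0
```

Emit:
{"name": "drive_tool", "arguments": {
  "increments": [
    [[1, 0, 0, 0, 0], [1, 0, 0, 0, 0], [1, 0, 0, 0, 0], [1, 0, 0, 0, 0], [1, 0, 0, 0, 0]]
  ]
}}

```text
time_s: 8.52
tcp_pos: [0.3609, 0.4091, 0.1035]
eef_rot: [-180.0, -0.0, -151.5]
contact_force: [0.4, 0.4, -0.7]
gripper_width: 0.0754
gripper_force: 0.0
```

Emit:
{"name": "drive_tool", "arguments": {
  "increments": [
    [[1, 0, 0, -0.4, 0], [1, 0, 0, -0.7, 0], [1, 0, 0, -1, 0], [1, 0, 0, -1, 0]]
  ]
}}

```text
time_s: 9.02
tcp_pos: [0.3617, 0.4105, 0.2267]
eef_rot: [179.8, 0.3, -151.5]
contact_force: [0.2, -0.4, -0.7]
gripper_width: 0.0877
gripper_force: 0.0
```

```bash
cat > e.py <<'E'
from h import *
im,m=grab("top","top4")
cv2.imwrite("pics/t4.png",cv2.resize(im[190:340,80:340,::-1],(800,462),interpolation=cv2.INTER_CUBIC))
print(r.get_state()["tcp_pos"])
toolmove([.4913,-.0506,.22],28.5)
E
python3 e.py
```

```text
[0.36109997 0.40960318 0.22480016]
move [ 0.876 -3.888  0.031] -0.0
```

View pics/t4.png

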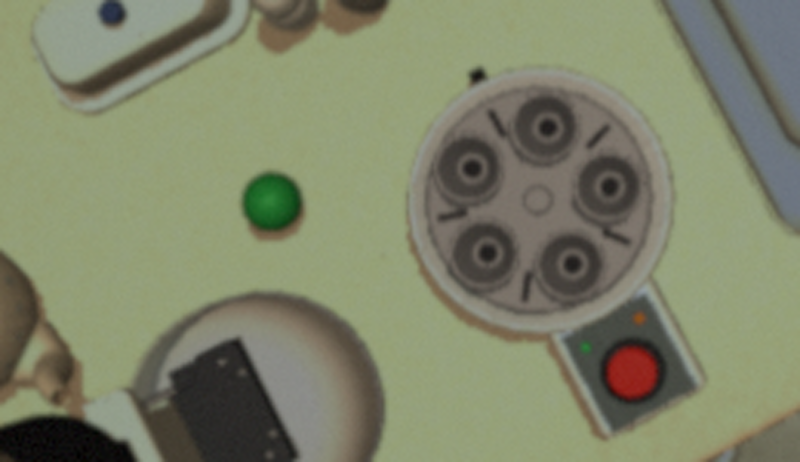

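The lid is parked, and the tray's cups (dark holes) are clear at crop (547,128), (609,187), (571,263), (487,253) and (472,168). Now egg A.

Emit:
{"name": "drive_tool", "arguments": {
  "increments": [
    [[0.32, 0.219, -0.97, 0, 0], [0.32, 0.219, -0.97, 0, 0], [0.32, 0.219, -0.97, 0, 0]]
  ],
  "squeeze": 5
}}

```text
time_s: 9.45
tcp_pos: [0.3932, 0.2908, 0.2226]
eef_rot: [-180.0, -0.1, -151.7]
contact_force: [0.3, 0.2, 0.6]
gripper_width: 0.0634
gripper_force: 0.0
```

Emit:
{"name": "drive_tool", "arguments": {
  "increments": [
    [[0.32, 0.219, -0.97, 0, 0], [0.32, 0.219, -0.97, 0, 0], [0.32, 0.219, -0.97, 0, 0]]
  ]
}}

```text
time_s: 9.82
tcp_pos: [0.4257, 0.1768, 0.2227]
eef_rot: [-180.0, -0.1, -151.7]
contact_force: [0.2, 0.1, 0.4]
gripper_width: 0.0578
gripper_force: 0.0
```

Emit:
{"name": "drive_tool", "arguments": {
  "increments": [
    [[0.32, 0.219, -0.97, 0, 0], [0.32, 0.219, -0.97, 0, 0], [0.32, 0.219, -0.97, 0, 0]]
  ]
}}

```text
time_s: 10.2
tcp_pos: [0.4585, 0.0625, 0.2227]
eef_rot: [-180.0, -0.1, -151.7]
contact_force: [0.1, 0.9, -0.4]
gripper_width: 0.0578
gripper_force: 0.0
```

Emit:
{"name": "drive_tool", "arguments": {
  "increments": [
    [[0.32, 0.219, -0.97, 0, 0], [0.32, 0.219, -0.97, 0, 0], [0.32, 0.219, -0.97, 0, 0], [0.32, 0.219, -0.97, 0, 0]]
  ]
}}

```text
time_s: 10.7
tcp_pos: [0.4907, -0.0494, 0.2228]
eef_rot: [180.0, -0.1, -151.5]
contact_force: [0.2, 0.5, -0.2]
gripper_width: 0.0582
gripper_force: 0.0
```

```bash
cat > f.py <<'E'
from h import *
im,m=grab("wrist","w5");H=hsv(im)
s=r.get_state();print(s["tcp_pos"],s["eef_rot"],s["gripper_width"])
br=(H[...,0]>=3)&(H[...,0]<14)&(H[...,1]>110)&(H[...,2]>80)
for c,a,sz in blobs(br,600): print(c,a,sz,onplane(m,c,.0545)[0].round(4),onplane(m,c,.048)[0].round(4))
toolmove([.4913,-.0506,.0555],28.5)
im,m=grab("top")
c=np.array([[547,128],[609,187],[571,263],[487,253],[472,168]])/3.077+[80,190]-.33
P=onplane(m,c,.062);C=P.mean(0);print(P.round(4),C,np.linalg.norm(P-C,axis=1).round(4),np.degrees(np.arctan2(*(P-C)[:,1::-1].T)).round(1))
E
python3 f.py
```

```text
[ 0.49066278 -0.04905765  0.22308677] [ 1.79980330e+02 -3.13459925e-02 -1.51450063e+02] 0.05800297845079786
[111.2 149. ] 2251 [57 54] [ 0.5185 -0.2194  0.0545] [ 0.5205 -0.2221  0.048 ]
[121.6 219.3] 1869 [55 51] [ 0.5692 -0.1924  0.0545] [ 0.5722 -0.1946  0.048 ]
[218.6 219.1] 1900 [52 50] [ 0.5304 -0.1211  0.0545] [ 0.5327 -0.1217  0.048 ]
[315.9 220.1] 1827 [51 51] [ 0.4925 -0.0492  0.0545] [ 0.494  -0.0484  0.048 ]
move [ 1.000e-03 -1.400e-02  1.397e+00] 0.0001
[[0.5739 0.1991 0.062 ]
 [0.533  0.1538 0.062 ]
 [0.4783 0.1794 0.062 ]
 [0.4839 0.2393 0.062 ]
 [0.5441 0.2518 0.062 ]] [0.52264988 0.20469218 0.062     ] [0.0516 0.0519 0.051  0.052  0.0518] [  -6.2  -78.5 -150.2  138.2   65.5]
```

View pics/w5.png

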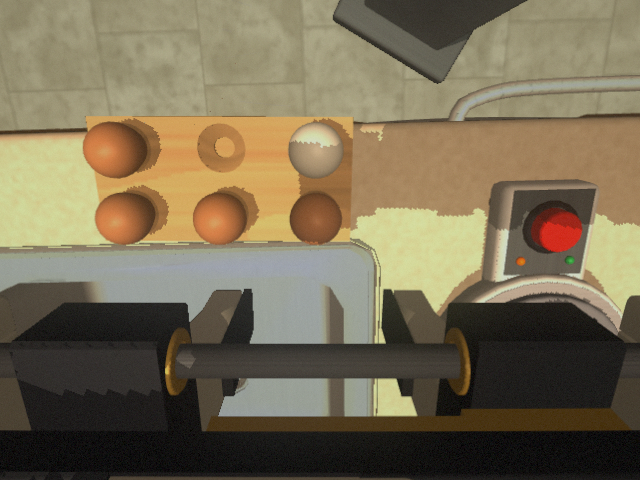

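Egg A is at (316,220), between the fingers; the axis re-measures at (0.5227, 0.2045). I descend and grip.

Emit:
{"name": "drive_tool", "arguments": {
  "increments": [
    [[0.32, 0, -0.01, 0.4, 0], [0.32, 0, -0.01, 0.75, 0], [0.32, 0, -0.01, 0.75, 0]]
  ]
}}

```text
time_s: 11.18
tcp_pos: [0.4891, -0.0505, 0.1313]
eef_rot: [179.9, -0.3, -151.4]
contact_force: [-0.1, 0.0, 0.2]
gripper_width: 0.0577
gripper_force: 0.0
```

Emit:
{"name": "drive_tool", "arguments": {
  "increments": [
    [[0.32, 0, 0, 0.2, 0], [0.32, 0, 0, 0.4, 0], [0.32, 0, 0, 0.55, 0], [0.32, 0, 0, 0.647, 0], [0.32, 0, 0, 0.647, 0]]
  ]
}}

```text
time_s: 11.8
tcp_pos: [0.4916, -0.0508, 0.0564]
eef_rot: [-180.0, 0.0, -151.4]
contact_force: [-0.1, 0.2, 1.1]
gripper_width: 0.0578
gripper_force: 0.0
```

Emit:
{"name": "drive_tool", "arguments": {
  "increments": [
    [[-1, 0, 0, 0, 0], [-1, 0, 0, 0, 0], [-1, 0, 0, 0, 0], [-1, 0, 0, 0, 0]]
  ],
  "squeeze": 5
}}

```text
time_s: 12.3
tcp_pos: [0.4917, -0.0512, 0.0565]
eef_rot: [-180.0, 0.1, -151.5]
contact_force: [-1.2, 1.4, 5.3]
gripper_width: 0.0432
gripper_force: 5.0
```

Emit:
{"name": "drive_tool", "arguments": {
  "increments": [
    [[-1, 0, 0, -0.05, 0], [-1, 0, 0, -0.15, 0], [-1, 0, 0, -0.4, 0], [-1, 0, 0, -0.8, 0], [-1, 0, 0, -0.8, 0]]
  ]
}}

```text
time_s: 12.92
tcp_pos: [0.4936, -0.051, 0.1562]
eef_rot: [-179.9, 0.4, -151.5]
contact_force: [-0.0, 0.2, -1.1]
gripper_width: 0.0435
gripper_force: 5.0
```

```bash
cat > g.py <<'E'
from h import *
import sys
# g.py cup [z]: moves to above the cup, given measured pose
ang=dict(zip("12345",[-6.2,-78.2,-150.2,137.8,65.8]))
def cup(k,z): a=np.radians(ang[k]);return [.5227+.052*np.cos(a),.2045+.052*np.sin(a),z]
s=r.get_state();print(s["tcp_pos"],s["eef_rot"],s["gripper_width"],s["gripper_force"])
k=sys.argv[1];print(np.round(cup(k,.15),4));toolmove(cup(k,float(sys.argv[2])),ang[k]+90)
E
python3 g.py 4 .15;python3 -c "
from h import *
grab('wrist','w6')"
```

```text
[ 0.49358367 -0.05096928  0.15618312] [-179.86458781    0.40842728 -151.46724676] 0.04352908904912546 4.999950975179672
[0.4842 0.2394 0.15  ]
move [-1.087  2.164  0.054] -0.0535
```

Emit:
{"name": "drive_tool", "arguments": {
  "increments": [
    [[-1, -0.18, 0.36, -0.05, 0], [-1, -0.362, 0.721, -0.1, 0], [-1, -0.362, 0.721, -0.1, 0]]
  ]
}}

```text
time_s: 13.35
tcp_pos: [0.4879, 0.0477, 0.1638]
eef_rot: [180.0, -0.0, -151.3]
contact_force: [0.0, -0.3, -1.2]
gripper_width: 0.0436
gripper_force: 5.0
```

Emit:
{"name": "drive_tool", "arguments": {
  "increments": [
    [[-1, -0.18, 0.36, 0, 0], [-1, -0.362, 0.721, 0, 0], [-1, -0.362, 0.721, 0, 0]]
  ]
}}

```text
time_s: 13.72
tcp_pos: [0.4847, 0.1439, 0.1631]
eef_rot: [-180.0, -0.1, -151.4]
contact_force: [0.3, -0.6, -1.4]
gripper_width: 0.0436
gripper_force: 5.0
```

Emit:
{"name": "drive_tool", "arguments": {
  "increments": [
    [[-1, -0.18, 0.36, 0, -0.0268], [-1, -0.362, 0.721, 0, -0.0535], [-1, -0.362, 0.721, 0, -0.0535], [-1, -0.362, 0.721, 0, -0.0535]]
  ]
}}

```text
time_s: 14.22
tcp_pos: [0.4814, 0.2378, 0.1631]
eef_rot: [180.0, -0.1, -132.3]
contact_force: [0.8, -0.3, -0.4]
gripper_width: 0.0433
gripper_force: 5.0
```

```bash
python3 g.py 4 .0985;python3 -c "
from h import *
im,m=grab('wrist');cv2.imwrite('pics/w7.png',im[:,:,::-1])
print(proj(m,[[.4842,.2394,.08],[.5227,.2045,.06]]))"
```

```text
[0.48142396 0.2377876  0.16305003] [ 1.79984452e+02 -1.20464170e-01 -1.32308365e+02] 0.04327441680357867 4.999850392341614
[0.4842 0.2394 0.15  ]
move [-0.027 -0.008  0.538] -0.0003
[[315.97783597 256.71124714]
 [239.30250533 246.81880348]]
```

View pics/w7.png

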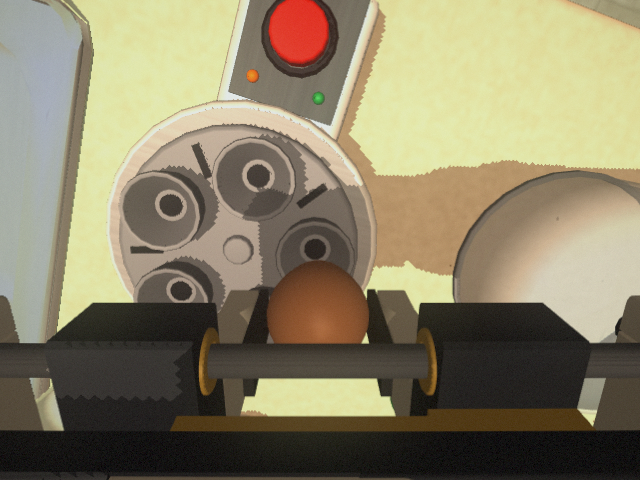

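The egg is held centred at (318,305), and the tray's centre mark at (238,249) matches its prediction. Lowering.

Emit:
{"name": "drive_tool", "arguments": {
  "increments": [
    [[-1, -0.025, -0.008, 0.15, 0], [-1, -0.025, -0.008, 0.3, 0], [-1, -0.025, -0.008, 0.42, 0], [-1, -0.025, -0.008, 0.48, 0], [-1, -0.025, -0.008, 0.48, 0]]
  ]
}}

```text
time_s: 14.9
tcp_pos: [0.4845, 0.2401, 0.106]
eef_rot: [-180.0, -0.1, -132.3]
contact_force: [1.0, 0.5, -0.6]
gripper_width: 0.043
gripper_force: 5.0
```

Emit:
{"name": "drive_tool", "arguments": {
  "increments": [
    [[-1, 0, 0, 0.02, 0], [-1, 0, 0, 0.035, 0], [-1, 0, 0, 0.05, 0], [-1, 0, 0, 0.05, 0]]
  ]
}}

```text
time_s: 15.4
tcp_pos: [0.4849, 0.2405, 0.1005]
eef_rot: [-180.0, 0.0, -132.2]
contact_force: [2.6, -1.0, 1.3]
gripper_width: 0.0431
gripper_force: 5.0
```

```bash
python3 g.py 4 .0975; python3 -c "
from h import *
print(r.get_state()['contact_force'])"
```

```text
[0.48488868 0.24047013 0.10051817] [-1.79976042e+02  1.67119569e-02 -1.32228286e+02] 0.04314586433529535 5.0000035017728806
[0.4842 0.2394 0.15  ]
move [ 0.01  -0.001  0.025] -0.0001
[ 2.58684099 -0.97171249  1.26312277]
```

Emit:
{"name": "drive_tool", "arguments": {
  "increments": [
    [[-1, -0.005, -0.009, 0, 0], [-1, -0.005, -0.009, 0.006, 0], [-1, -0.005, -0.009, 0.012, 0], [-1, -0.005, -0.009, 0.012, 0]]
  ]
}}

```text
time_s: 15.9
tcp_pos: [0.4858, 0.24, 0.0989]
eef_rot: [-180.0, -0.0, -132.2]
contact_force: [-1.1, -2.7, 4.0]
gripper_width: 0.0434
gripper_force: 5.0
```

```bash
python3 g.py 4 .0975; python3 -c "
from h import *
print(r.get_state()['contact_force'])"
```

```text
[0.4857819  0.23999067 0.0989441 ] [-1.79988630e+02 -2.08614403e-02 -1.32240464e+02] 0.043402156746572176 5.000123754143715
[0.4842 0.2394 0.15  ]
move [0.012 0.007 0.012] -0.0001
[-1.05272213 -2.68974089  3.99825285]
```

Emit:
{"name": "drive_tool", "arguments": {
  "increments": [
    [[0.32, 0, 0, 0, 0], [0.32, 0, 0, 0, 0], [0.32, 0, 0, 0, 0], [0.32, 0, 0, 0, 0]]
  ]
}}

```text
time_s: 16.4
tcp_pos: [0.4858, 0.2404, 0.0988]
eef_rot: [180.0, 0.0, -132.2]
contact_force: [-0.4, -0.7, 0.5]
gripper_width: 0.0578
gripper_force: 0.0
```

Emit:
{"name": "drive_tool", "arguments": {
  "increments": [
    [[0.32, 0, 0, -0.1, 0], [0.32, 0, 0, -0.3, 0], [0.32, 0, 0, -0.6, 0], [0.32, 0, 0, -0.6, 0]]
  ]
}}

```text
time_s: 16.9
tcp_pos: [0.4874, 0.2415, 0.1747]
eef_rot: [-179.9, 0.4, -132.2]
contact_force: [-0.5, -0.2, -0.4]
gripper_width: 0.0579
gripper_force: 0.0
```

```bash
cat > t.py <<'E'
from h import *
import sys
# eggs seen: brown blobs in the top view, on the girth plane of rack / tray
E=dict(A=(.492,-.05),B=(.5305,-.1208),C=(.569,-.1915),D=(.519,-.2185))
im,m=grab("top");H=hsv(im)
br=(H[...,0]>=3)&(H[...,0]<14)&(H[...,1]>110)&(H[...,2]>80);br[:,:205]=0;br[:205]=0;br[300:]=0
for c,a,s in blobs(br,60): print(c,a,s,onplane(m,c,.0545 if c[0]>340 else .0955)[0].round(4))
s=r.get_state();print(s["tcp_pos"],s["eef_rot"][2],s["gripper_width"])
if len(sys.argv)>1: toolmove([*E[sys.argv[1]],.16],28.5-180)
E
python3 t.py B
```

```text
[434.4 239.2] 226 [18 18] [ 0.5664 -0.1915  0.0545]
[401.9 255.7] 230 [17 18] [ 0.5282 -0.12    0.0545]
[446.1 261.7] 241 [18 18] [ 0.5173 -0.2183  0.0545]
[0.48652708 0.24091781 0.17293183] -132.23847477112332 0.057604322882927494
move [ 1.986 -2.298  0.101] 0.0535
```

Emit:
{"name": "drive_tool", "arguments": {
  "increments": [
    [[0.32, 0.662, -0.766, 0, 0], [0.32, 0.662, -0.766, 0, 0], [0.32, 0.662, -0.766, 0, 0]]
  ]
}}

```text
time_s: 17.32
tcp_pos: [0.4998, 0.1163, 0.1704]
eef_rot: [180.0, -0.1, -132.5]
contact_force: [0.5, 0.2, -0.4]
gripper_width: 0.058
gripper_force: 0.0
```

Emit:
{"name": "drive_tool", "arguments": {
  "increments": [
    [[0.32, 0.662, -0.766, 0, 0], [0.32, 0.662, -0.766, 0, 0], [0.32, 0.662, -0.766, 0, 0]]
  ]
}}

```text
time_s: 17.7
tcp_pos: [0.5148, -0.0036, 0.1703]
eef_rot: [180.0, -0.1, -132.5]
contact_force: [0.4, 0.6, 0.4]
gripper_width: 0.058
gripper_force: 0.0
```

Emit:
{"name": "drive_tool", "arguments": {
  "increments": [
    [[0.32, 0.662, -0.766, 0, 0.0268], [0.32, 0.662, -0.766, 0.2, 0.0535], [0.32, 0.662, -0.766, 0.4, 0.0535], [0.32, 0.662, -0.766, 0.4, 0.0535], [0.32, 0.662, -0.766, 0.4, 0.0535]]
  ]
}}

```text
time_s: 18.32
tcp_pos: [0.5304, -0.1205, 0.1235]
eef_rot: [-180.0, 0.0, -151.4]
contact_force: [0.1, -0.0, -0.0]
gripper_width: 0.0582
gripper_force: 0.0
```

```bash
python3 t.py; python3 -c "
from h import *
toolmove([.5298,-.1208,.056],-151.5)
im,m=grab('top');cv2.imwrite('pics/t8.png',cv2.resize(im[190:340,190:340,::-1],(500,500)))"
```

```text
[235.7 272. ] 292 [20 19] [0.4845 0.2395 0.0955]
[ 0.53063623 -0.12047669  0.12386126] -151.3855909036147 0.05791501741945064
move [0.008 0.001 0.566] 0.0003
```

View pics/t8.png

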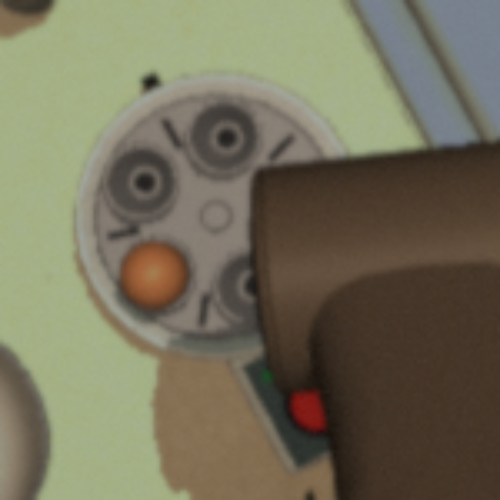

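Egg 1 is seated at crop (154,275), which is (0.4845, 0.2395) against the cup at (0.4842, 0.2394). Gripping egg B.

Emit:
{"name": "drive_tool", "arguments": {
  "increments": [
    [[0.32, 0.012, 0.004, 0.2, 0], [0.32, 0.012, 0.004, 0.4, 0], [0.32, 0.012, 0.004, 0.52, 0], [0.32, 0.012, 0.004, 0.566, 0], [0.32, 0.012, 0.004, 0.566, 0]]
  ]
}}

```text
time_s: 19.05
tcp_pos: [0.5286, -0.1216, 0.0552]
eef_rot: [-180.0, 0.0, -151.5]
contact_force: [0.2, 1.7, 0.1]
gripper_width: 0.0578
gripper_force: 0.0
```

Emit:
{"name": "drive_tool", "arguments": {
  "increments": [
    [[-1, 0, 0, 0, 0], [-1, 0, 0, 0, 0], [-1, 0, 0, 0, 0], [-1, 0, 0, 0, 0]]
  ]
}}

```text
time_s: 19.55
tcp_pos: [0.5287, -0.1218, 0.0554]
eef_rot: [-180.0, 0.0, -151.5]
contact_force: [0.2, 0.6, 3.1]
gripper_width: 0.0437
gripper_force: 5.0
```

Emit:
{"name": "drive_tool", "arguments": {
  "increments": [
    [[-1, 0, 0, -0.05, 0], [-1, 0, 0, -0.15, 0], [-1, 0, 0, -0.5, 0], [-1, 0, 0, -0.95, 0], [-1, 0, 0, -0.95, 0]]
  ]
}}

```text
time_s: 20.18
tcp_pos: [0.531, -0.1219, 0.1743]
eef_rot: [-179.8, 0.5, -151.5]
contact_force: [0.1, 0.1, -1.6]
gripper_width: 0.0432
gripper_force: 5.0
```

```bash
python3 g.py 2 .17
```

```text
[ 0.53104245 -0.12187814  0.17425406] [-179.75797616    0.45634106 -151.46009026] 0.043200981925179224 4.999936893582344
[0.5333 0.1536 0.15  ]
move [-1.113  2.008  0.036] 0.0465
```

Emit:
{"name": "drive_tool", "arguments": {
  "increments": [
    [[-1, -0.18, 0.34, 0, 0], [-1, -0.37, 0.669, 0, 0], [-1, -0.37, 0.669, 0, 0]]
  ]
}}

```text
time_s: 20.55
tcp_pos: [0.5288, -0.0279, 0.1689]
eef_rot: [180.0, 0.0, -151.3]
contact_force: [0.0, -0.3, -0.1]
gripper_width: 0.0436
gripper_force: 5.0
```

Emit:
{"name": "drive_tool", "arguments": {
  "increments": [
    [[-1, -0.18, 0.34, 0, 0], [-1, -0.37, 0.669, 0, 0], [-1, -0.37, 0.669, 0, 0]]
  ]
}}

```text
time_s: 20.92
tcp_pos: [0.5297, 0.0634, 0.1687]
eef_rot: [180.0, -0.0, -151.4]
contact_force: [1.6, -0.4, -1.2]
gripper_width: 0.0434
gripper_force: 5.0
```

Emit:
{"name": "drive_tool", "arguments": {
  "increments": [
    [[-1, -0.18, 0.34, 0, 0.023], [-1, -0.37, 0.669, 0, 0.0465], [-1, -0.37, 0.669, 0.15, 0.0465], [-1, -0.37, 0.669, 0.25, 0.0465], [-1, -0.37, 0.669, 0.25, 0.0465]]
  ]
}}

```text
time_s: 21.55
tcp_pos: [0.5297, 0.1519, 0.1378]
eef_rot: [-179.9, -0.1, -168.3]
contact_force: [0.1, -0.2, -0.5]
gripper_width: 0.0433
gripper_force: 5.0
```

```bash
python3 g.py 2 .099
```

```text
[0.52972196 0.15192919 0.13779534] [-1.79940716e+02 -1.46794534e-01 -1.68292113e+02] 0.0433454271104676 4.9999648332595825
[0.5333 0.1536 0.15  ]
move [-0.033  0.008  0.323] -0.0003
```

Emit:
{"name": "drive_tool", "arguments": {
  "increments": [
    [[-1, -0.033, 0.008, 0.1, 0], [-1, -0.033, 0.008, 0.2, 0], [-1, -0.033, 0.008, 0.27, 0], [-1, -0.033, 0.008, 0.3, 0], [-1, -0.033, 0.008, 0.3, 0]]
  ]
}}

```text
time_s: 22.18
tcp_pos: [0.534, 0.1551, 0.1027]
eef_rot: [-180.0, -0.0, -168.2]
contact_force: [-0.3, -0.8, -1.7]
gripper_width: 0.0436
gripper_force: 5.0
```

Emit:
{"name": "drive_tool", "arguments": {
  "increments": [
    [[-1, 0, 0, 0.01, 0], [-1, 0, 0, 0.02, 0], [-1, 0, 0, 0.03, 0], [-1, 0, 0, 0.03, 0]]
  ]
}}

```text
time_s: 22.68
tcp_pos: [0.5341, 0.1547, 0.0996]
eef_rot: [-180.0, -0.0, -168.2]
contact_force: [-0.5, -3.9, 3.8]
gripper_width: 0.0433
gripper_force: 5.0
```

```bash
python3 g.py 2 .0965
```

```text
[0.53411256 0.15465999 0.09963838] [-1.79964909e+02 -3.79250446e-03 -1.68236481e+02] 0.043307859835537275 5.000087432563305
[0.5333 0.1536 0.15  ]
move [ 0.008 -0.007  0.026] -0.0001
```

Emit:
{"name": "drive_tool", "arguments": {
  "increments": [
    [[-1, 0.01, -0.01, 0, 0], [-1, 0.01, -0.01, 0.006, 0], [-1, 0.01, -0.01, 0.013, 0], [-1, 0.01, -0.01, 0.013, 0]]
  ]
}}

```text
time_s: 23.18
tcp_pos: [0.5336, 0.1536, 0.0981]
eef_rot: [-180.0, 0.0, -168.2]
contact_force: [1.1, -4.2, 5.4]
gripper_width: 0.0433
gripper_force: 5.0
```

Emit:
{"name": "drive_tool", "arguments": {
  "increments": [
    [[0.32, 0, 0, 0, 0], [0.32, 0, 0, 0, 0], [0.32, 0, 0, 0, 0], [0.32, 0, 0, 0, 0]]
  ]
}}

```text
time_s: 23.68
tcp_pos: [0.533, 0.1538, 0.0976]
eef_rot: [180.0, -0.0, -168.2]
contact_force: [-0.4, -0.5, 0.8]
gripper_width: 0.0578
gripper_force: 0.0
```

Emit:
{"name": "drive_tool", "arguments": {
  "increments": [
    [[0.32, 0, 0, -0.1, 0], [0.32, 0, 0, -0.3, 0], [0.32, 0, 0, -0.6, 0], [0.32, 0, 0, -0.6, 0], [0.32, 0, 0, -0.6, 0]]
  ]
}}

```text
time_s: 24.3
tcp_pos: [0.533, 0.1537, 0.1702]
eef_rot: [180.0, 0.0, -168.3]
contact_force: [-0.0, 0.1, -0.0]
gripper_width: 0.0577
gripper_force: 0.0
```

```bash
python3 t.py C
```

```text
[434.2 239.1] 232 [18 17] [ 0.5666 -0.191   0.0545]
[445.8 261.7] 239 [17 18] [ 0.5173 -0.2177  0.0545]
[0.53277899 0.153538   0.16958151] -168.25005901497872 0.057832150428735345
move [ 0.29  -2.877  0.08 ] -0.0465
```

Emit:
{"name": "drive_tool", "arguments": {
  "increments": [
    [[0.32, 0.1, -0.959, 0, 0], [0.32, 0.1, -0.959, 0, 0], [0.32, 0.1, -0.959, 0, 0]]
  ]
}}

```text
time_s: 24.72
tcp_pos: [0.5441, 0.0355, 0.1688]
eef_rot: [-180.0, -0.1, -168.5]
contact_force: [-0.3, 0.9, 0.6]
gripper_width: 0.0574
gripper_force: 0.0
```

Emit:
{"name": "drive_tool", "arguments": {
  "increments": [
    [[0.32, 0.1, -0.959, 0, 0], [0.32, 0.1, -0.959, 0, 0], [0.32, 0.1, -0.959, 0, 0]]
  ]
}}

```text
time_s: 25.1
tcp_pos: [0.5561, -0.079, 0.1687]
eef_rot: [-180.0, -0.1, -168.4]
contact_force: [-0.5, 0.3, 0.2]
gripper_width: 0.0579
gripper_force: 0.0
```

Emit:
{"name": "drive_tool", "arguments": {
  "increments": [
    [[0.32, 0.1, -0.959, 0, -0.023], [0.32, 0.1, -0.959, 0.2, -0.0465], [0.32, 0.1, -0.959, 0.4, -0.0465], [0.32, 0.1, -0.959, 0.4, -0.0465], [0.32, 0.1, -0.959, 0.4, -0.0465]]
  ]
}}

```text
time_s: 25.72
tcp_pos: [0.5689, -0.1907, 0.1224]
eef_rot: [-180.0, 0.0, -151.4]
contact_force: [0.2, -0.8, 0.7]
gripper_width: 0.0581
gripper_force: 0.0
```

```bash
python3 t.py; python3 -c "
from h import *
toolmove([.5675,-.1918,.056],-151.5)
m=camera_model('top');im,m=grab('wrist');H=hsv(im);br=(H[...,0]>=3)&(H[...,0]<14)&(H[...,1]>110)&(H[...,2]>80)
for c,a,s in blobs(br,600): print(c,a,s,onplane(m,c,.0545)[0].round(4))
"
```

```text
[276.3 249.4] 275 [20 20] [0.5347 0.1544 0.0955]
[447.4 265. ] 130 [15 13] [ 0.5101 -0.2214  0.0545]
[235.7 272.2] 295 [20 20] [0.4841 0.2395 0.0955]
[ 0.56915498 -0.19065661  0.12281288] -151.41445287335512 0.05763486339108084
move [ 0.017 -0.001  0.557] 0.0002
[318.7 159.3] 4539 [79 82] [ 0.5172 -0.2177  0.0545]
[319.4 258.7] 3857 [72 72] [ 0.5676 -0.1898  0.0545]
```

Emit:
{"name": "drive_tool", "arguments": {
  "increments": [
    [[0.32, 0.016, 0.004, 0.2, 0], [0.32, 0.016, 0.004, 0.4, 0], [0.32, 0.016, 0.004, 0.52, 0], [0.32, 0.016, 0.004, 0.56, 0], [0.32, 0.016, 0.004, 0.56, 0]]
  ]
}}

```text
time_s: 26.45
tcp_pos: [0.5668, -0.192, 0.055]
eef_rot: [-180.0, 0.0, -151.5]
contact_force: [-0.6, -0.4, 0.1]
gripper_width: 0.0577
gripper_force: 0.0
```

Emit:
{"name": "drive_tool", "arguments": {
  "increments": [
    [[-1, 0, 0, 0, 0], [-1, 0, 0, 0, 0], [-1, 0, 0, 0, 0], [-1, 0, 0, 0, 0]]
  ]
}}

```text
time_s: 26.95
tcp_pos: [0.5668, -0.1922, 0.0551]
eef_rot: [-180.0, 0.0, -151.5]
contact_force: [0.0, 0.2, 3.4]
gripper_width: 0.0435
gripper_force: 5.0
```

Emit:
{"name": "drive_tool", "arguments": {
  "increments": [
    [[-1, 0, 0, -0.05, 0], [-1, 0, 0, -0.15, 0], [-1, 0, 0, -0.5, 0], [-1, 0, 0, -0.95, 0], [-1, 0, 0, -0.95, 0]]
  ]
}}

```text
time_s: 27.58
tcp_pos: [0.5692, -0.1926, 0.1743]
eef_rot: [-179.7, 0.4, -151.5]
contact_force: [-0.1, 0.1, -0.6]
gripper_width: 0.043
gripper_force: 5.0
```

```bash
python3 g.py 1 .17
```

```text
[ 0.56917489 -0.19255921  0.1743315 ] [-179.68760559    0.42654923 -151.45387532] 0.04298878008216897 4.999902248382568
[0.5744 0.1989 0.15  ]
move [-1.597  2.845  0.032] -0.1535
```

Emit:
{"name": "drive_tool", "arguments": {
  "increments": [
    [[-1, -0.2, 0.36, 0, 0], [-1, -0.4, 0.711, 0, 0], [-1, -0.4, 0.711, 0, 0]]
  ]
}}

```text
time_s: 27.95
tcp_pos: [0.5677, -0.0917, 0.1688]
eef_rot: [180.0, 0.0, -151.3]
contact_force: [0.5, -0.6, -0.7]
gripper_width: 0.0439
gripper_force: 5.0
```

Emit:
{"name": "drive_tool", "arguments": {
  "increments": [
    [[-1, -0.2, 0.36, 0, 0], [-1, -0.4, 0.711, 0, 0], [-1, -0.4, 0.711, 0, 0]]
  ]
}}

```text
time_s: 28.32
tcp_pos: [0.5694, 0.0056, 0.1686]
eef_rot: [180.0, 0.0, -151.3]
contact_force: [0.4, 0.0, -0.8]
gripper_width: 0.0436
gripper_force: 5.0
```

Emit:
{"name": "drive_tool", "arguments": {
  "increments": [
    [[-1, -0.2, 0.36, 0, 0], [-1, -0.4, 0.711, 0, 0], [-1, -0.4, 0.711, 0, 0]]
  ]
}}

```text
time_s: 28.7
tcp_pos: [0.571, 0.103, 0.1684]
eef_rot: [180.0, -0.0, -151.4]
contact_force: [-0.3, -0.5, 0.5]
gripper_width: 0.0434
gripper_force: 5.0
```

Emit:
{"name": "drive_tool", "arguments": {
  "increments": [
    [[-1, -0.2, 0.36, 0, -0.03], [-1, -0.41, 0.711, 0, -0.06], [-1, -0.41, 0.711, 0, -0.09], [-1, -0.41, 0.711, 0, -0.12], [-1, -0.41, 0.711, 0, -0.145]]
  ]
}}

```text
time_s: 29.32
tcp_pos: [0.5734, 0.1984, 0.1683]
eef_rot: [180.0, -0.0, -99.0]
contact_force: [-0.9, 0.3, -1.1]
gripper_width: 0.0436
gripper_force: 5.0
```

```bash
python3 g.py 1 .099
```

```text
[0.57342714 0.19842768 0.1682875 ] [ 1.79961393e+02 -4.23908212e-02 -9.90258324e+01] 0.04360559413169934 4.9961938709020615
[0.5744 0.1989 0.15  ]
move [-0.005 -0.008  0.577] -0.0078
```

Emit:
{"name": "drive_tool", "arguments": {
  "increments": [
    [[-1, 0, -0.005, 0.15, -0.008], [-1, 0, -0.005, 0.3, -0.008], [-1, 0, -0.005, 0.45, -0.008], [-1, 0, -0.005, 0.53, -0.008], [-1, 0, -0.005, 0.53, -0.008]]
  ]
}}

```text
time_s: 29.95
tcp_pos: [0.5738, 0.1988, 0.1044]
eef_rot: [179.9, -0.1, -96.5]
contact_force: [0.6, -0.1, -0.2]
gripper_width: 0.0436
gripper_force: 5.0
```

Emit:
{"name": "drive_tool", "arguments": {
  "increments": [
    [[-1, 0, 0, 0.015, 0], [-1, 0, 0, 0.03, 0], [-1, 0, 0, 0.045, 0], [-1, 0, 0, 0.045, 0]]
  ]
}}

```text
time_s: 30.45
tcp_pos: [0.5742, 0.2, 0.0998]
eef_rot: [-180.0, 0.0, -96.4]
contact_force: [2.0, -0.5, -0.1]
gripper_width: 0.0436
gripper_force: 5.0
```

```bash
python3 g.py 1 .0965
```

```text
[0.57417721 0.19998867 0.09984323] [-1.79963496e+02  1.01785229e-02 -9.64026524e+01] 0.04355104833520728 5.000029653310776
[0.5744 0.1989 0.15  ]
move [ 0.009 -0.003  0.028] -0.0006
```

Emit:
{"name": "drive_tool", "arguments": {
  "increments": [
    [[-1, 0.006, -0.006, 0, 0], [-1, 0.006, -0.006, 0.01, 0], [-1, 0.006, -0.006, 0.018, 0], [-1, 0.006, -0.006, 0.018, 0]]
  ]
}}

```text
time_s: 30.95
tcp_pos: [0.5748, 0.199, 0.0976]
eef_rot: [-180.0, 0.0, -96.4]
contact_force: [1.8, -0.4, 0.9]
gripper_width: 0.0437
gripper_force: 5.0
```

Emit:
{"name": "drive_tool", "arguments": {
  "increments": [
    [[0.32, 0, 0, 0, 0], [0.32, 0, 0, 0, 0], [0.32, 0, 0, 0, 0], [0.32, 0, 0, 0, 0]]
  ]
}}

```text
time_s: 31.45
tcp_pos: [0.5745, 0.1991, 0.0973]
eef_rot: [180.0, -0.0, -96.4]
contact_force: [0.1, 0.9, 0.2]
gripper_width: 0.058
gripper_force: 0.0
```

Emit:
{"name": "drive_tool", "arguments": {
  "increments": [
    [[0.32, 0, 0, -0.1, 0], [0.32, 0, 0, -0.3, 0], [0.32, 0, 0, -0.6, 0], [0.32, 0, 0, -0.6, 0], [0.32, 0, 0, -0.6, 0]]
  ]
}}

```text
time_s: 32.08
tcp_pos: [0.5744, 0.1991, 0.1698]
eef_rot: [-180.0, 0.0, -96.4]
contact_force: [-0.0, 0.5, -0.2]
gripper_width: 0.0574
gripper_force: 0.0
```

```bash
python3 t.py D
```

```text
[276.5 249.7] 290 [20 20] [0.5341 0.1539 0.0955]
[445.8 261.7] 243 [17 18] [ 0.5173 -0.2177  0.0545]
[0.57411958 0.19892216 0.16915726] -96.43237079582023 0.05784529543264954
move [3.508 0.067 0.077] 0.153
```

Emit:
{"name": "drive_tool", "arguments": {
  "increments": [
    [[0.32, 0.877, 0.02, 0, 0], [0.32, 0.877, 0.02, 0, 0], [0.32, 0.877, 0.02, 0, 0]]
  ]
}}

```text
time_s: 32.5
tcp_pos: [0.5592, 0.0921, 0.1687]
eef_rot: [179.9, -0.1, -96.6]
contact_force: [1.5, 0.1, -0.3]
gripper_width: 0.0578
gripper_force: 0.0
```

Emit:
{"name": "drive_tool", "arguments": {
  "increments": [
    [[0.32, 0.877, 0.02, 0, 0], [0.32, 0.877, 0.02, 0, 0], [0.32, 0.877, 0.02, 0, 0]]
  ]
}}

```text
time_s: 32.88
tcp_pos: [0.5455, -0.0114, 0.1688]
eef_rot: [179.9, -0.0, -96.6]
contact_force: [0.1, -0.4, 0.0]
gripper_width: 0.058
gripper_force: 0.0
```

Emit:
{"name": "drive_tool", "arguments": {
  "increments": [
    [[0.32, 0.877, 0.02, 0, 0], [0.32, 0.877, 0.02, 0, 0], [0.32, 0.877, 0.02, 0, 0]]
  ]
}}

```text
time_s: 33.25
tcp_pos: [0.5318, -0.1152, 0.1688]
eef_rot: [179.9, -0.0, -96.6]
contact_force: [-0.7, 0.3, -1.0]
gripper_width: 0.0578
gripper_force: 0.0
```

Emit:
{"name": "drive_tool", "arguments": {
  "increments": [
    [[0.32, 0.877, 0.02, 0, 0.03], [0.32, 0.877, 0.02, 0.1, 0.06], [0.32, 0.877, 0.02, 0.2, 0.09], [0.32, 0.877, 0.02, 0.3, 0.12], [0.32, 0.877, 0.02, 0.4, 0.145]]
  ]
}}

```text
time_s: 33.88
tcp_pos: [0.5186, -0.217, 0.1205]
eef_rot: [180.0, -0.0, -148.9]
contact_force: [0.3, -0.8, 0.9]
gripper_width: 0.058
gripper_force: 0.0
```

```bash
python3 t.py; python3 -c "
from h import *
toolmove([.517,-.218,.056],-151.5)
im,m=grab('wrist');H=hsv(im);br=(H[...,0]>=3)&(H[...,0]<14)&(H[...,1]>110)&(H[...,2]>80)
for c,a,s in blobs(br,600): print(c,a,s,onplane(m,c,.0545)[0].round(4))
"
```

```text
[255.8 230.2] 285 [20 19] [0.5746 0.1992 0.0955]
[276.6 249.8] 288 [20 20] [0.5339 0.1537 0.0955]
[235.7 272.1] 291 [20 19] [0.4843 0.2395 0.0955]
[ 0.51767467 -0.21669819  0.1189142 ] -149.33616446857042 0.05805022237071888
move [ 0.009 -0.008  0.524] 0.006
[317.3 262.7] 3918 [68 74] [ 0.5174 -0.2164  0.0545]
```

Emit:
{"name": "drive_tool", "arguments": {
  "increments": [
    [[0.32, 0.006, -0.002, 0.2, 0.006], [0.32, 0.006, -0.002, 0.4, 0.006], [0.32, 0.006, -0.002, 0.49, 0.006], [0.32, 0.006, -0.002, 0.525, 0.006], [0.32, 0.006, -0.002, 0.525, 0.006]]
  ]
}}

```text
time_s: 34.6
tcp_pos: [0.5179, -0.2186, 0.0588]
eef_rot: [-180.0, 0.0, -150.7]
contact_force: [0.6, 0.4, -0.1]
gripper_width: 0.0582
gripper_force: 0.0
```

Emit:
{"name": "drive_tool", "arguments": {
  "increments": [
    [[-1, 0, 0, 0, 0], [-1, 0, 0, 0, 0], [-1, 0, 0, 0, 0], [-1, 0, 0, 0, 0]]
  ]
}}

```text
time_s: 35.1
tcp_pos: [0.5178, -0.2188, 0.0589]
eef_rot: [-180.0, 0.0, -150.8]
contact_force: [-0.7, 0.8, 3.7]
gripper_width: 0.0436
gripper_force: 5.0
```

Emit:
{"name": "drive_tool", "arguments": {
  "increments": [
    [[-1, 0, 0, -0.05, 0], [-1, 0, 0, -0.15, 0], [-1, 0, 0, -0.5, 0], [-1, 0, 0, -0.95, 0], [-1, 0, 0, -0.95, 0]]
  ]
}}

```text
time_s: 35.72
tcp_pos: [0.5202, -0.2193, 0.1779]
eef_rot: [-179.7, 0.4, -150.7]
contact_force: [0.8, -0.2, -1.3]
gripper_width: 0.0434
gripper_force: 5.0
```

```bash
python3 g.py 5 .17; python3 g.py 3 .17
```

```text
[ 0.52017824 -0.21929845  0.17791196] [-179.66625645    0.40290445 -150.73879349] 0.0433658224401396 4.99994583427906
[0.544  0.2519 0.15  ]
move [-2.092  3.329  0.061] 0.1485
[ 0.52017824 -0.21929845  0.17791196] [-179.66625645    0.40290445 -150.73879349] 0.0433658224401396 4.99994583427906
[0.4776 0.1787 0.15  ]
move [-1.311  3.067  0.057] 0.2485
```

Emit:
{"name": "drive_tool", "arguments": {
  "increments": [
    [[-1, -0.25, 0.4, 0, 0], [-1, -0.526, 0.833, 0, 0], [-1, -0.526, 0.833, 0, 0]]
  ]
}}

```text
time_s: 36.1
tcp_pos: [0.5238, -0.0974, 0.1727]
eef_rot: [180.0, 0.0, -150.5]
contact_force: [0.4, -0.3, -0.0]
gripper_width: 0.0432
gripper_force: 5.0
```

Emit:
{"name": "drive_tool", "arguments": {
  "increments": [
    [[-1, -0.25, 0.4, 0, 0], [-1, -0.526, 0.833, 0, 0], [-1, -0.526, 0.833, 0, 0]]
  ]
}}

```text
time_s: 36.48
tcp_pos: [0.5303, 0.0202, 0.1725]
eef_rot: [180.0, 0.0, -150.6]
contact_force: [0.1, 0.2, -0.2]
gripper_width: 0.0432
gripper_force: 5.0
```

Emit:
{"name": "drive_tool", "arguments": {
  "increments": [
    [[-1, -0.25, 0.4, 0, 0], [-1, -0.526, 0.833, 0, 0], [-1, -0.526, 0.833, 0, 0]]
  ]
}}

```text
time_s: 36.85
tcp_pos: [0.5368, 0.1378, 0.1722]
eef_rot: [180.0, 0.0, -150.6]
contact_force: [-0.7, -0.4, -0.8]
gripper_width: 0.0437
gripper_force: 5.0
```

Emit:
{"name": "drive_tool", "arguments": {
  "increments": [
    [[-1, -0.25, 0.4, 0, 0.029], [-1, -0.526, 0.833, 0, 0.058], [-1, -0.526, 0.833, 0, 0.087], [-1, -0.526, 0.833, 0, 0.116], [-1, -0.526, 0.833, 0, 0.145]]
  ]
}}

```text
time_s: 37.48
tcp_pos: [0.5428, 0.2519, 0.172]
eef_rot: [-179.9, -0.0, 156.6]
contact_force: [0.1, -0.1, -0.4]
gripper_width: 0.0433
gripper_force: 5.0
```

```bash
python3 g.py 5 .103
```

```text
[0.54276048 0.25193005 0.17203746] [-1.79938737e+02 -3.14695473e-02  1.56619059e+02] 0.0433305358039356 4.991660043597221
[0.544  0.2519 0.15  ]
move [-0.01   0.005  0.575] 0.0023
```

Emit:
{"name": "drive_tool", "arguments": {
  "increments": [
    [[-1, -0.008, -0.003, 0.15, 0.002], [-1, -0.008, -0.003, 0.3, 0.002], [-1, -0.008, -0.003, 0.45, 0.002], [-1, -0.008, -0.003, 0.53, 0.002], [-1, -0.008, -0.003, 0.53, 0.002]]
  ]
}}

```text
time_s: 38.1
tcp_pos: [0.5433, 0.2516, 0.1082]
eef_rot: [-179.9, -0.0, 156.2]
contact_force: [-0.1, 0.0, -0.8]
gripper_width: 0.0434
gripper_force: 5.0
```

Emit:
{"name": "drive_tool", "arguments": {
  "increments": [
    [[-1, 0, 0, 0.015, 0], [-1, 0, 0, 0.03, 0], [-1, 0, 0, 0.04, 0], [-1, 0, 0, 0.04, 0]]
  ]
}}

```text
time_s: 38.6
tcp_pos: [0.5434, 0.2529, 0.1042]
eef_rot: [180.0, 0.0, 156.3]
contact_force: [-0.3, -0.1, 0.6]
gripper_width: 0.0439
gripper_force: 5.0
```

```bash
python3 g.py 5 .1015
```

```text
[0.54344393 0.25286251 0.1042272 ] [1.79986981e+02 1.47510553e-02 1.56311678e+02] 0.043886508698207045 4.999994784593582
[0.544  0.2519 0.15  ]
move [-0.007 -0.005  0.023] 0.0014
```

Emit:
{"name": "drive_tool", "arguments": {
  "increments": [
    [[-1, -0.006, -0.005, 0, 0], [-1, -0.006, -0.005, 0.01, 0], [-1, -0.006, -0.005, 0.02, 0], [-1, -0.006, -0.005, 0.02, 0]]
  ]
}}

```text
time_s: 39.1
tcp_pos: [0.544, 0.2518, 0.1018]
eef_rot: [180.0, 0.0, 156.3]
contact_force: [1.2, -2.2, 1.5]
gripper_width: 0.0434
gripper_force: 5.0
```

Emit:
{"name": "drive_tool", "arguments": {
  "increments": [
    [[0.32, 0, 0, 0, 0], [0.32, 0, 0, 0, 0], [0.32, 0, 0, 0, 0], [0.32, 0, 0, 0, 0]]
  ]
}}

```text
time_s: 39.6
tcp_pos: [0.5437, 0.252, 0.1015]
eef_rot: [-180.0, -0.0, 156.3]
contact_force: [0.4, 0.0, -1.3]
gripper_width: 0.0577
gripper_force: 0.0
```

Emit:
{"name": "drive_tool", "arguments": {
  "increments": [
    [[0.32, 0, 0, -0.1, 0], [0.32, 0, 0, -0.3, 0], [0.32, 0, 0, -0.6, 0], [0.32, 0, 0, -0.9, 0], [0.32, 0, 0, -0.9, 0]]
  ]
}}

```text
time_s: 40.22
tcp_pos: [0.5454, 0.253, 0.214]
eef_rot: [179.7, 0.2, 156.3]
contact_force: [-0.8, -0.2, -0.8]
gripper_width: 0.058
gripper_force: 0.0
```

```bash
cat > k.py <<'E'
from h import *
import sys
im,m=grab("scene",sys.argv[1]+"s");H=hsv(im);k=(H[...,2]<50);k[:,:225]=0;k[:250]=0;k[:,345:]=0
for c,a,s in blobs(k,20,400): print("scene dark",c,a,s,onplane(m,c,.11)[0].round(4),onplane(m,c,.16)[0].round(4))
im,m=grab("top",sys.argv[1]+"t")
cv2.imwrite("pics/%sc.png"%sys.argv[1],cv2.resize(im[190:340,80:340,::-1],(800,462),interpolation=cv2.INTER_CUBIC))
H=hsv(im);k=(H[...,2]<50)
for c,a,s in blobs(k,40,600): print("top dark",c,a,s,onplane(m,c,.118)[0].round(4))
toolmove([.361,.409,.24],-151.5+180)
E
python3 k.py k1; python3 t.py
```

```text
top dark [143.4 205.7] 43 [ 8 10] [0.6193 0.4354 0.118 ]
top dark [131.7 231.2] 443 [19 45] [0.565  0.4583 0.118 ]
top dark [222.1 243.1] 386 [20 47] [0.5447 0.2666 0.118 ]
top dark [158.4 232.4] 120 [12 12] [0.5638 0.4015 0.118 ]
top dark [144.7 261.1] 136 [19 17] [0.5029 0.4284 0.118 ]
top dark [ 69.1 281.7] 48 [ 5 13] [0.4553 0.5883 0.118 ]
top dark [166.4 352.7] 145 [14 13] [0.3132 0.3766 0.118 ]
top dark [ 65.2 458.3] 253 [22 41] [0.0839 0.5862 0.118 ]
move [ 1.92   0.586 -0.246] -0.145
[256.4 229.3] 250 [19 18] [0.5765 0.198  0.0955]
[277.4 249.8] 263 [18 20] [0.5339 0.152  0.0955]
[0.54341222 0.25178739 0.20951136] 156.29201521117383 0.05760686409906426
```

View pics/k1c.png

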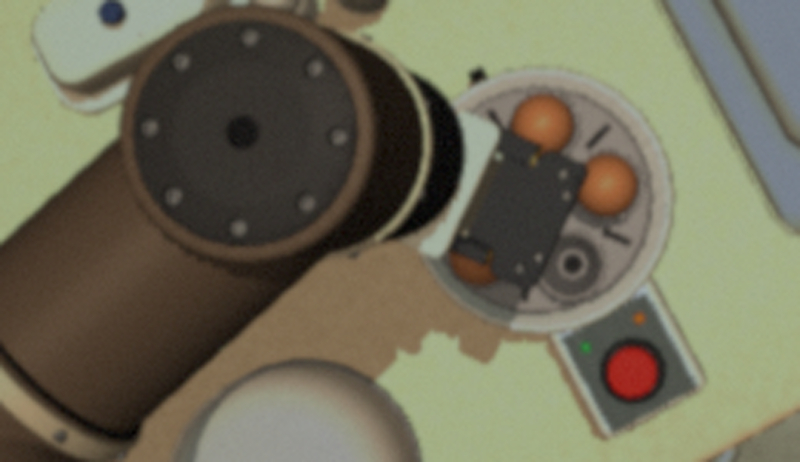

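Four eggs are in cups. The lid has been knocked aside: its knob is now at top pixel (166,353), which is (0.313, 0.377). I move over it and look.

Emit:
{"name": "drive_tool", "arguments": {
  "increments": [
    [[1, 0.725, 0.06, 0, 0], [1, 0.725, 0.06, 0, 0], [1, 0.725, 0.06, 0, 0]]
  ]
}}

```text
time_s: 40.75
tcp_pos: [0.4655, 0.2938, 0.209]
eef_rot: [-179.9, -0.0, 156.4]
contact_force: [0.2, 0.1, 0.0]
gripper_width: 0.0825
gripper_force: 0.0
```

Emit:
{"name": "drive_tool", "arguments": {
  "increments": [
    [[1, 0.725, 0.06, 0, 0], [1, 0.725, 0.06, 0, 0], [1, 0.725, 0.06, 0, 0]]
  ]
}}

```text
time_s: 41.12
tcp_pos: [0.3972, 0.3314, 0.2093]
eef_rot: [179.9, -0.8, 157.0]
contact_force: [1.0, -0.5, -0.7]
gripper_width: 0.0878
gripper_force: 0.0
```

Emit:
{"name": "drive_tool", "arguments": {
  "increments": [
    [[1, 0.725, 0.06, 0, -0.029], [1, 0.725, 0.06, 0, -0.058], [1, 0.725, 0.06, 0, -0.087], [1, 0.725, 0.06, 0, -0.116], [1, 0.725, 0.06, 0, -0.145]]
  ]
}}

```text
time_s: 41.75
tcp_pos: [0.3212, 0.3715, 0.2104]
eef_rot: [179.4, -0.4, -150.6]
contact_force: [0.1, -0.2, 0.5]
gripper_width: 0.0878
gripper_force: 0.0
```

```bash
cat > l.py <<'E'
from h import *
im,m=grab("wrist","w9");H=hsv(im)
print(r.get_state()["tcp_pos"],r.get_state()["eef_rot"])
k=H[...,2]<60;k[300:]=0
for c,a,s in blobs(k,300,20000): print(c,a,s,onplane(m,c,.118)[0].round(4))
E
python3 l.py; python3 t.py
```

```text
[0.32128751 0.37142395 0.21035128] [ 179.35554787   -0.42611601 -150.10704108]
[271.9   9.7] 1619 [92 24] [0.2131 0.2839 0.118 ]
[ 21.5 166.8] 828 [37 61] [0.3626 0.1903 0.118 ]
[332.1 239.2] 1747 [47 47] [0.3106 0.378  0.118 ]
[ 81.  267.2] 454 [87 58] [0.4075 0.2437 0.118 ]
[ 26.6 271.5] 854 [44 48] [0.4278 0.2134 0.118 ]
[255.9 230. ] 276 [19 19] [0.575  0.199  0.0955]
[230.5 243.6] 273 [20 19] [0.5446 0.2524 0.0955]
[276.6 249.4] 278 [20 19] [0.5347 0.1537 0.0955]
[235.7 271.9] 280 [20 19] [0.4847 0.2395 0.0955]
[0.32120406 0.37143042 0.21035181] -150.84149495935588 0.08767633203578724
```

View pics/w9.png

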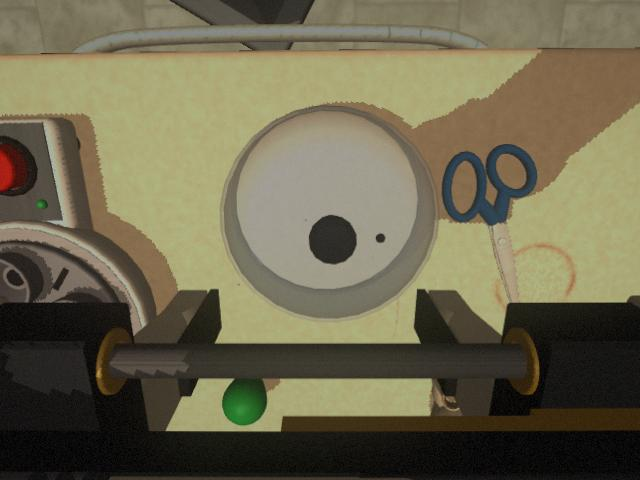

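All four eggs are in their cups, and the lid stands level with its knob at (332,239). I approach it.

Emit:
{"name": "drive_tool", "arguments": {
  "increments": [
    [[1, 0.046, 0.084, 0.1, 0], [1, 0.046, 0.084, 0.2, 0], [1, 0.046, 0.084, 0.3, 0], [1, 0.046, 0.084, 0.3, 0]]
  ]
}}

```text
time_s: 42.35
tcp_pos: [0.3096, 0.3774, 0.1734]
eef_rot: [179.4, -0.5, -150.9]
contact_force: [-0.5, -0.2, -0.4]
gripper_width: 0.0879
gripper_force: 0.0
```

```bash
python3 l.py; python3 -c "
from h import *
print(r.get_state()['joints']);toolmove([.3115,.3775,.104],-151.5)"
```

```text
[0.30991461 0.37786629 0.17421121] [ 179.37467645   -0.47265329 -150.88767102]
[265.7   9.8] 1704 [96 24] [0.2084 0.2949 0.118 ]
[316.4 269.5] 2366 [54 57] [0.3096 0.3778 0.118 ]
[ 28.  284.6] 332 [55 29] [0.396  0.2398 0.118 ]
[  73.11346208    6.13521213  -26.95830955   -0.92978989  -56.81550685
 -133.49541417]
move [-0.015 -0.015  0.585] 0.0017
```

Emit:
{"name": "drive_tool", "arguments": {
  "increments": [
    [[1, 0, 0, 0.2, 0], [1, 0, 0, 0.4, 0], [1, 0, 0, 0.53, 0], [1, 0, 0, 0.585, 0], [1, 0, 0, 0.585, 0]]
  ]
}}

```text
time_s: 43.02
tcp_pos: [0.3092, 0.3788, 0.1048]
eef_rot: [179.3, -0.4, -150.9]
contact_force: [0.5, 0.2, 0.2]
gripper_width: 0.0878
gripper_force: 0.0
```

Emit:
{"name": "drive_tool", "arguments": {
  "increments": [
    [[-1, 0, 0, 0, 0], [-1, 0, 0, 0, 0], [-1, 0, 0, 0, 0], [-1, 0, 0, 0, 0], [-1, 0, 0, 0, 0]]
  ],
  "squeeze": 25
}}

```text
time_s: 43.65
tcp_pos: [0.3091, 0.3787, 0.1047]
eef_rot: [179.3, -0.4, -150.9]
contact_force: [-0.1, 0.4, -0.4]
gripper_width: 0.0434
gripper_force: 0.0
```

Emit:
{"name": "drive_tool", "arguments": {
  "increments": [
    [[-1, 0, 0, 0, 0], [-1, 0, 0, 0, 0], [-1, 0, 0, 0, 0], [-1, 0, 0, 0, 0]]
  ]
}}

```text
time_s: 44.15
tcp_pos: [0.3091, 0.3786, 0.1046]
eef_rot: [179.3, -0.4, -150.9]
contact_force: [0.1, -1.2, 0.6]
gripper_width: 0.031
gripper_force: 25.0
```

Emit:
{"name": "drive_tool", "arguments": {
  "increments": [
    [[-1, 0, 0, -0.1, 0], [-1, 0, 0, -0.3, 0], [-1, 0, 0, -0.6, 0], [-1, 0, 0, -0.9, 0], [-1, 0, 0, -0.9, 0]]
  ]
}}

```text
time_s: 44.78
tcp_pos: [0.3112, 0.3795, 0.2162]
eef_rot: [179.1, -0.1, -150.8]
contact_force: [-0.7, 0.3, -2.8]
gripper_width: 0.031
gripper_force: 25.0
```

```bash
python3 -c "
from h import *
s=r.get_state();print(s['contact_force'],s['tcp_pos'],s['eef_rot']);toolmove([.5227,.2045,.27],-151.5)"
```

```text
[-0.67808323  0.33086293 -2.80312004] [0.31115952 0.37946486 0.21619723] [ 1.79093506e+02 -1.34034528e-01 -1.50846792e+02]
move [-0.828 -2.125 -0.484] 0.0018
```

Emit:
{"name": "drive_tool", "arguments": {
  "increments": [
    [[-1, -0.07, -0.18, -0.08, 0], [-1, -0.14, -0.36, -0.16, 0], [-1, -0.21, -0.53, -0.16, 0], [-1, -0.276, -0.708, -0.16, 0], [-1, -0.276, -0.708, -0.16, 0]]
  ]
}}

```text
time_s: 45.4
tcp_pos: [0.3812, 0.3185, 0.23]
eef_rot: [179.3, -0.5, -151.0]
contact_force: [-0.6, 0.3, -1.9]
gripper_width: 0.0311
gripper_force: 25.0
```

Emit:
{"name": "drive_tool", "arguments": {
  "increments": [
    [[-1, -0.1, -0.24, -0.16, 0], [-1, -0.2, -0.5, -0.32, 0], [-1, -0.276, -0.708, -0.32, 0], [-1, -0.276, -0.708, -0.32, 0]]
  ]
}}

```text
time_s: 45.9
tcp_pos: [0.452, 0.2606, 0.2673]
eef_rot: [179.3, -0.5, -151.0]
contact_force: [0.3, -0.1, -1.3]
gripper_width: 0.0311
gripper_force: 25.0
```

Emit:
{"name": "drive_tool", "arguments": {
  "increments": [
    [[-1, -0.1, -0.24, 0, 0], [-1, -0.2, -0.5, 0, 0], [-1, -0.276, -0.708, 0, 0.0018], [-1, -0.276, -0.708, 0, 0.0018], [-1, -0.276, -0.708, 0, 0.0018]]
  ]
}}

```text
time_s: 46.52
tcp_pos: [0.5212, 0.2038, 0.266]
eef_rot: [179.3, -0.5, -151.5]
contact_force: [-0.0, 0.5, -1.0]
gripper_width: 0.0313
gripper_force: 25.0
```

```bash
python3 -c "
from h import *
s=r.get_state();print(s['contact_force'],s['tcp_pos'],s['eef_rot']);toolmove([.5227,.2045,.20],-151.5)"
```

```text
[-0.02918707  0.54913609 -1.01722955] [0.52120439 0.20381017 0.2660275 ] [ 179.30314585   -0.47375912 -151.5045536 ]
move [-0.018 -0.008  0.55 ] -0.0
```

Emit:
{"name": "drive_tool", "arguments": {
  "increments": [
    [[-1, -0.012, -0.006, 0.15, 0], [-1, -0.015, -0.008, 0.3, 0], [-1, -0.015, -0.008, 0.45, 0], [-1, -0.015, -0.008, 0.6, 0], [-1, -0.015, -0.008, 0.6, 0]]
  ]
}}

```text
time_s: 47.15
tcp_pos: [0.5217, 0.2041, 0.1933]
eef_rot: [179.3, -0.6, -151.4]
contact_force: [-0.3, -0.3, -1.4]
gripper_width: 0.0312
gripper_force: 25.0
```

```bash
python3 -c "
from h import *
s=r.get_state();print(s['contact_force'],s['tcp_pos'],s['eef_rot']);toolmove([.5225,.2047,.165],-151.5)
im,m=grab('scene');cv2.imwrite('pics/s10.png',cv2.resize(im[220:350,230:390,::-1],(640,520),interpolation=cv2.INTER_CUBIC))"
```

```text
[-0.30834563 -0.28737872 -1.39534966] [0.52165865 0.20413683 0.19332362] [ 179.32337679   -0.57664094 -151.44896887]
move [-0.011 -0.002  0.236] 0.0001
```

View pics/s10.png

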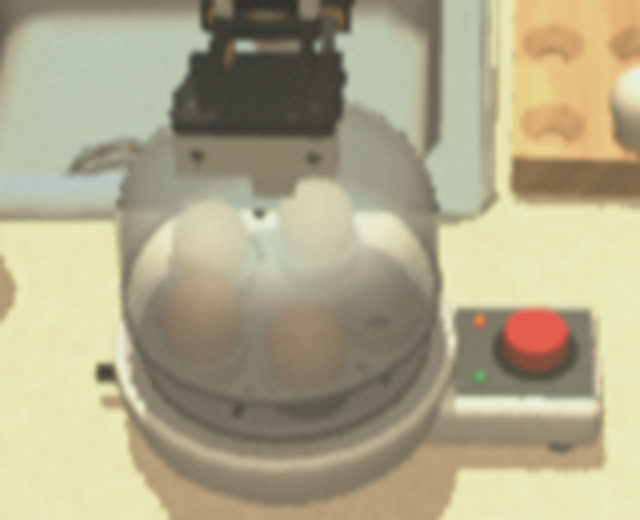

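The eggs stand upright inside the lid, and the lid is centred above the tray with its rim ellipse concentric. Lowering.

Emit:
{"name": "drive_tool", "arguments": {
  "increments": [
    [[-1, -0.006, -0.002, 0.08, 0], [-1, -0.006, -0.002, 0.16, 0], [-1, -0.006, -0.002, 0.22, 0], [-1, -0.006, -0.002, 0.22, 0]]
  ]
}}

```text
time_s: 47.7
tcp_pos: [0.5232, 0.2038, 0.1672]
eef_rot: [179.3, -0.5, -151.5]
contact_force: [0.3, -0.7, -1.5]
gripper_width: 0.0314
gripper_force: 25.0
```

Emit:
{"name": "drive_tool", "arguments": {
  "increments": [
    [[-1, 0, 0, 0.03, 0], [-1, 0, 0, 0.055, 0], [-1, 0, 0, 0.08, 0], [-1, 0, 0, 0.08, 0]]
  ]
}}

```text
time_s: 48.2
tcp_pos: [0.5232, 0.204, 0.1581]
eef_rot: [179.3, -0.5, -151.5]
contact_force: [-0.8, 0.3, -1.7]
gripper_width: 0.0312
gripper_force: 25.0
```

Emit:
{"name": "drive_tool", "arguments": {
  "increments": [
    [[-1, 0, 0, 0.01, 0], [-1, 0, 0, 0.02, 0], [-1, 0, 0, 0.03, 0], [-1, 0, 0, 0.03, 0]]
  ]
}}

```text
time_s: 48.7
tcp_pos: [0.523, 0.2038, 0.1553]
eef_rot: [179.3, -0.5, -151.5]
contact_force: [-4.6, -1.7, 5.4]
gripper_width: 0.0316
gripper_force: 25.0
```

Emit:
{"name": "drive_tool", "arguments": {
  "increments": [
    [[1, 0, 0, 0, 0], [1, 0, 0, 0, 0], [1, 0, 0, 0, 0], [1, 0, 0, 0, 0], [1, 0, 0, 0, 0]]
  ]
}}

```text
time_s: 49.32
tcp_pos: [0.5234, 0.2042, 0.1548]
eef_rot: [179.3, -0.4, -151.5]
contact_force: [0.0, 0.4, 0.2]
gripper_width: 0.0755
gripper_force: 0.0
```

Emit:
{"name": "drive_tool", "arguments": {
  "increments": [
    [[1, 0, 0, -0.3, 0], [1, 0, 0, -0.6, 0], [1, 0, 0, -0.9, 0], [1, 0, 0, -0.9, 0], [1, 0, 0, -0.9, 0]]
  ]
}}

```text
time_s: 49.95
tcp_pos: [0.5244, 0.2033, 0.2623]
eef_rot: [179.3, -0.4, -151.5]
contact_force: [-0.3, 0.5, -0.4]
gripper_width: 0.0874
gripper_force: 0.0
```

```bash
python3 l.py|head -1; cat > n.py <<'E'
from h import *
import sys
im,m=grab("wrist",sys.argv[1]);H=hsv(im)
k=H[...,2]<60;k[300:]=0
for c,a,s in blobs(k,300,20000): print(c,a,s,onplane(m,c,.168)[0].round(4))
red=((H[...,0]<5)|(H[...,0]>175))&(H[...,1]>190)&(H[...,2]>120)
for c,a,s in blobs(red,300,20000): print("red",c,a,s,onplane(m,c,.0595)[0].round(4))
toolmove([.4015,.1345,.13],28.5)
E
python3 n.py w11
```

```text
[0.5242017  0.20320614 0.26186385] [ 179.31024048   -0.50583371 -151.52535692]
[323.4  56.2] 480 [47 59] [0.4213 0.1532 0.168 ]
[316.5 245.8] 1722 [46 48] [0.5226 0.2035 0.168 ]
red [311.1  44. ] 1532 [43 47] [0.4032 0.1352 0.0595]
move [ 1.161 -0.029  1.108] -0.0001
```

View pics/w11.png

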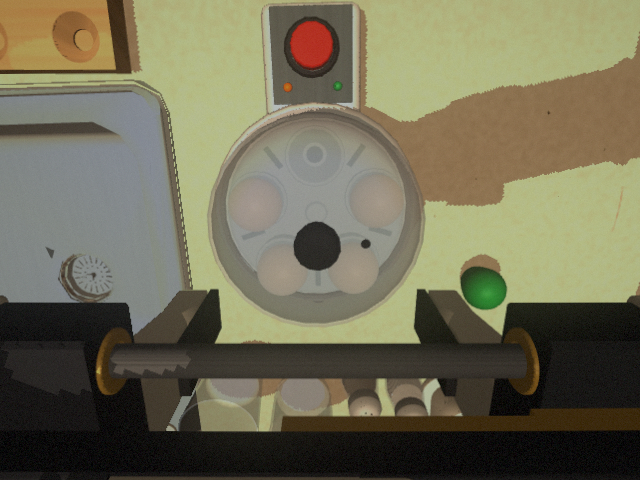

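The lid is back square, with its knob at (316,246) and four eggs inside. The plunger is at (311,44). I close the fingers and move over it.

Emit:
{"name": "drive_tool", "arguments": {
  "increments": [
    [[-1, 0.2, -0.015, 0, 0], [-1, 0.4, -0.015, 0, 0], [-1, 0.578, -0.015, 0, 0], [-1, 0.578, -0.015, 0, 0]]
  ],
  "squeeze": 20
}}

```text
time_s: 50.55
tcp_pos: [0.4635, 0.1681, 0.2629]
eef_rot: [179.3, -0.5, -151.5]
contact_force: [0.7, 0.3, 0.7]
gripper_width: 0.053
gripper_force: 0.0
```

Emit:
{"name": "drive_tool", "arguments": {
  "increments": [
    [[-1, 0.2, -0.012, 0, 0], [-1, 0.4, -0.012, 0.1, 0], [-1, 0.578, -0.012, 0.3, 0], [-1, 0.578, -0.012, 0.5, 0], [-1, 0.578, -0.012, 0.5, 0]]
  ]
}}

```text
time_s: 51.18
tcp_pos: [0.4029, 0.1343, 0.2023]
eef_rot: [179.4, -0.6, -151.5]
contact_force: [-0.2, -0.4, 0.3]
gripper_width: 0.0037
gripper_force: 0.0
```

```bash
python3 -c "
from h import *
s=r.get_state();print(s['contact_force'],s['tcp_pos'],s['eef_rot'],s['gripper_width']);toolmove([.402,.135,.085],-151.5)"
```

```text
[-0.18782453 -0.43373735  0.30594566] [0.40292163 0.13430712 0.20231342] [ 179.36516947   -0.63401188 -151.51048147] 0.0036888379283087254
move [-0.007 -0.002  0.978] -0.0
```

Emit:
{"name": "drive_tool", "arguments": {
  "increments": [
    [[-1, 0, 0, 0.3, 0], [-1, 0, 0, 0.6, 0], [-1, 0, 0, 0.85, 0], [-1, 0, 0, 0.98, 0], [-1, 0, 0, 0.98, 0]]
  ]
}}

```text
time_s: 51.8
tcp_pos: [0.4024, 0.1357, 0.0858]
eef_rot: [179.4, -0.5, -151.5]
contact_force: [0.3, 0.4, 1.0]
gripper_width: 0.0005
gripper_force: 0.0
```

Emit:
{"name": "drive_tool", "arguments": {
  "increments": [
    [[-1, 0, 0, 0.05, 0], [-1, 0, 0, 0.1, 0], [-1, 0, 0, 0.15, 0], [-1, 0, 0, 0.19, 0], [-1, 0, 0, 0.19, 0]]
  ]
}}

```text
time_s: 52.42
tcp_pos: [0.4024, 0.1361, 0.0636]
eef_rot: [179.3, -0.4, -151.5]
contact_force: [-0.3, 1.0, 5.8]
gripper_width: 0.0003
gripper_force: 3.0
```

Emit:
{"name": "drive_tool", "arguments": {
  "increments": [
    [[-1, 0, 0, 0.025, 0], [-1, 0, 0, 0.04, 0], [-1, 0, 0, 0.04, 0]]
  ]
}}

```text
time_s: 52.8
tcp_pos: [0.4023, 0.1361, 0.0591]
eef_rot: [179.3, -0.4, -151.5]
contact_force: [-0.9, -0.8, 7.9]
gripper_width: 0.0005
gripper_force: 4.1
```

Emit:
{"name": "drive_tool", "arguments": {
  "increments": [
    [[-1, 0, 0, 0.006, 0], [-1, 0, 0, 0.012, 0], [-1, 0, 0, 0.018, 0], [-1, 0, 0, 0.018, 0], [-1, 0, 0, 0.018, 0]]
  ]
}}

```text
time_s: 53.42
tcp_pos: [0.4025, 0.1362, 0.0584]
eef_rot: [179.3, -0.3, -151.4]
contact_force: [-8.0, -2.4, 31.7]
gripper_width: 0.0003
gripper_force: 15.9
```

The plunger has bottomed out: the force rose sharply at z = 0.0584. Releasing.

Emit:
{"name": "drive_tool", "arguments": {
  "increments": [
    [[-1, 0, 0, -0.1, 0], [-1, 0, 0, -0.3, 0], [-1, 0, 0, -0.6, 0], [-1, 0, 0, -0.95, 0], [-1, 0, 0, -0.95, 0]]
  ]
}}

```text
time_s: 54.05
tcp_pos: [0.4046, 0.1362, 0.1732]
eef_rot: [179.3, -0.1, -151.5]
contact_force: [0.4, -0.6, -0.3]
gripper_width: 0.0001
gripper_force: 0.0
```

Emit:
{"name": "drive_tool", "arguments": {
  "increments": [
    [[-1, 0.3, -0.3, -0.3, 0], [-1, 0.3, -0.6, -0.6, 0], [-1, 0.3, -0.9, -0.6, 0], [-1, 0.3, -0.9, -0.6, 0], [-1, 0.3, -0.9, -0.6, 0]]
  ]
}}

```text
time_s: 54.68
tcp_pos: [0.4233, 0.0223, 0.2404]
eef_rot: [179.3, -0.5, -151.6]
contact_force: [-0.2, -1.1, -0.3]
gripper_width: 0.0005
gripper_force: 0.0
```

```bash
python3 -c "
from h import *
s=r.get_state();print(s['contact_force'],s['tcp_pos'])
im,m=grab('scene');a=cv2.resize(im[190:350,230:410,::-1],(640,569),interpolation=cv2.INTER_CUBIC);cv2.imwrite('pics/s12.png',a)
im,m=grab('top');H=hsv(im);red=((H[...,0]<5)|(H[...,0]>175))&(H[...,1]>190)&(H[...,2]>120);red[:,:200]=0
for c,a,s in blobs(red,60): print(c,a,s)
k=H[...,2]<60;k[:240]=0;k[270:]=0;k[:,:235]=0;k[:,265:]=0
for c,a,s in blobs(k,40): print('knob',c,onplane(m,c,.168)[0].round(4))
"
```

```text
[-0.18149911 -1.07066546 -0.29643626] [0.42334413 0.02231435 0.24044514]
[284.6 309.9] 165 [15 15]
knob [249.1 253.6] [0.5239 0.2035 0.168 ]
```

View pics/s12.png

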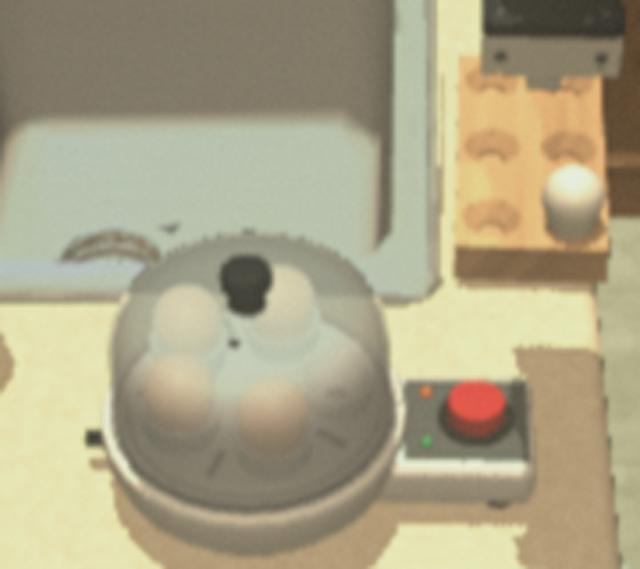

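The lid is seated with four upright eggs inside, the plunger is out again at (477,410), and the white egg is in its place at (573,200).

```bash
python3 -c "
from plant import job
print(job.close_job())"
```

```text
the job is handed in; nothing more can be done
None
```

The job is handed in with no verdict returned; in the last pictures all four brown eggs stand upright in cups under the seated lid, the plunger was pushed to its stop and is back out, and the white egg is in its place.

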